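# Clamp a pipe in the cutting station: home, nip, quarter turn

### The arm

A 7-joint arm with a two-finger parallel gripper is mounted at the origin on the work surface. World frame = base frame: x ahead of the robot, y to its left, z up, the work surface at z = 0. Lengths are in m, angles in rad, forces in N, time in s.
With the tool pointing down it reaches from about 0.425 to 0.825 m from the base axis. Payload 3.6 kg.
Tool frame: the origin (TCP) lies midway between the tips of the shut fingers; the grasp point (between the pads) lies 19 mm behind it; y points along the fingers, x is the direction in which the jaws open and shut, and the axes are right-handed (so a half turn about y gives the same grasp; the last joint's range is limited). The gripper opens to 93 mm and grips with 3 to 60 N. Pads are 15 mm wide; open, the fingers measure 128 mm over their backs; the gripper's body (75 mm by 188 mm) begins 65 mm behind the grasp point.
Start: joints at [1.284, 0.615, -0.013, 1.423, 0.008, 1.103, -0.04], TCP at [0.167, -0.628, 0.219] pointing down, gripper open.
Joint ranges: [-3.12, 3.12], [-0.3, 2.06], [-1.34, 1.32], [0.26, 2.42], [-1.36, 4.5], [0.01, 1.98], [-2.84, 2.84]. Speed limits (rad/s): [2.79, 2.79, 3.14, 3.14, 3.14, 3.14, 3.14].

### API

Orientations are given as a rotation vector (axis times angle).
In Python, from cell import * gives the robot as it stands. The module is installed in compiled form; this text tells all that it offers.
- The arm moves only by the tool arm_command, never from a script. Its argument "rows" is a list of rows, each an object with "dr": the turn, a rotation vector about the tool's x, y, z in units of 6 degrees (1.0 is 6 degrees), a list of three; "dp": the shift along the tool's x, y, z in units of 25 mm (1.0 is 25 mm), a list of three; "fingers": the finger opening in mm, from 0 to 93. In form: [{"dr": [rx, ry, rz], "dp": [dx, dy, dz], "fingers": fingers}, ...]. A call has 1 to 20 rows; each row is the pose to reach, as a shift and turn from the pose measured when the call began, along the tool's axes at that moment; what a row does not reach only later rows make up. A row lasts 1/12 s, in which the tool goes at most 41.7 mm and 7.16 degrees, less where a joint would pass 70% of its speed; a pose out of reach is approached as far as the arm can. A call with a gripper value outside its range is refused whole. The fingers move at their own pace and stop on an object; "squeeze" is the grip in N (left out, the last holds). Time passes only in rows, so rows that repeat a pose let the fingers close. It gives the time, the measured TCP pose, the force and the opening at its end, in the units of the state.
- read_state(): the state, without advancing time (a new reading comes with each control period).
- snapshot(name): name is "side" or "top" or "wrist"; returns a dict with "frame" (480x640x3 uint8, red, green, blue), "depth" (480x640 float32, m along the optical axis (not along the pixel's ray), 0 where there is no reading), "K" (3x3 intrinsics, pixels), "distortion" ([k1, k2, p1, p2, k3] as OpenCV has them; the pictures are not rectified), "origin" and "attitude" of the camera in the world; the wrist camera has in their place "hand_eye" (4x4, takes a point from camera to tool coordinates, whose origin is the TCP and whose axes are the tool frame's). Camera axes: x right, y up, looking along -z (the intrinsics and any distortion apply to the point x, -y, -z); pixel columns grow to the right and rows downward; lengths in m; the calibration is good to about 2 mm. A picture is of the moment at which its call begins: read the wrist's pose just before it.
- hand_in(): hands the job in, once; it reports no verdict.
The state is a dict: "time_s": time; "joint_pos": joint angles; "qvel": joint speeds; "joint_efforts": joint torques, N m; "tool_pos": TCP position; "tool_rot": TCP orientation; "contact_force": force on the tool from outside, world axes, zero at the start; "torque": the same for the moment, N m; "grip_width": opening from 0.0 (shut) to 1.0 (fully open).
Only numpy, scipy, OpenCV 4.12 (cv2) and the standard library are available. Lean on these libraries where they do the work, as an engineer would, in place of code of your own. Each camera call takes 0.05 s, during which the arm holds its last target.

### The job

Slide the grey pipe lying in the cutting station along its vee bed until its end is home against the length stop, then screw the hold-down clamp on to it: turn the knob clockwise until you feel the shoe touch the pipe, and from that touch add a quarter of a turn, no more, or the thin pipe is crushed. Let go and leave the pipe clamped against the stop, and leave the other goods on the counter where they are.

Things in the scene. Friction and masses are not known exactly. Their poses are not given: they have to be found in the camera images.
- station: Pipe-cutting station bolted to the counter: grey base plate 130 x 330 x 10 mm, a steel 45-degree vee bed along its y axis (from y -90 to 160 mm, flank tops 48 mm high), a yoke 124 mm wide and 142 mm high over the bed at y = 0, whose screw carries a flat rubber-faced shoe below and a black knob on top. Origin on the counter under the screw axis; y points along the bed towards the stop, z up.
- pipe: Grey plastic pipe, 40 mm outside diameter, 270 mm long, 0.13 to 0.21 kg, lying loose in the vee bed under the shoe, its axis 52 mm above the counter. Origin at its middle, y along its axis towards the stop. Its free end (y = -135 mm) overhangs the end of the bed. When home its middle is at y = +25 mm in the station's frame.
- stop_face (a point): Length stop: upright steel plate 56 mm wide, its top 76 mm above the counter, across the +y end of the bed. This point is on its face, in line with the pipe's axis; the pipe's +y end must rest here.
- knob_axis (a point): Point fixed to the station on the vertical screw axis, 198 mm above the counter: the middle of the knob's grip when the knob reads 0 (within 3 mm: the yoke is locked in its lugs at a slightly different height each time). The knob is round, fluted, 45 mm across and 24 mm high, with a white index line on top; a 22 mm steel neck and 30 mm of free room below it.
- knob (a joint): Turn of the knob in rad, growing clockwise seen from above; the screw, knob and shoe sink 8 mm a turn. Starts at 0 to 0.6, shoe 1.2 to 8 mm above the pipe; touch comes at a reading of 1.6 to 6.3. Thread friction is 0.3 N m either way, so the screw stays where it is left; past the touch the resistance grows by a further 0.09 N m per rad, steadily (the shoe is sprung, about 70 N per rad).
- bin: Red open stock bin, 100 x 150 x 55 mm, 0.9 kg, full of white sleeves, standing beyond the station. Origin under its middle. Leave it alone.
- valve: Brass ball valve, 64 mm long, 58 mm high with a steel lever, 0.3 kg, lying beyond the station. Origin under its middle. Leave it alone.
- elbow: Grey plastic elbow fitting lying flat, legs 68 mm long, 52 mm high, 0.08 kg, lying beyond the station. Origin on the counter under its corner. Leave it alone.

How it is judged:
By the outcome, as a careful person would: the job done as asked, in the order asked, and still so for the second after the job is handed in, with the robot touching nothing.
It also fails if it takes over 70 s, if anything falls off the work surface, if the arm or the gripper's body presses on something with over 40 N, if the wrist force passes 120 N, or if a joint passes its speed limit or range.

## Working session

There is one attempt and no reset: what is moved stays moved. The work goes in short steps, Python scripts to look and compute and a tool call to move; the robot and the scene stay as the last step left them, time stands still between calls to the robot, and variables do not carry over. Pictures are saved under pics/ and viewed, and the job is handed in when it is done.

Besides the shell and the picture viewer there is one more tool, called after "Request:" by a JSON object that holds its "method" and its "body". arm_command: Moves the arm, as the interface text tells. Its arguments: {"type":"object","properties":{"rows":{"type":"array"},"squeeze":{"type":"number"}},"required":["rows"]}

```bash
mkdir -p pics; cat > h.py <<'E'
from cell import *
import numpy as np, cv2
from scipy.spatial.transform import Rotation as R
def snap(n,f):
    s=read_state(); d=snapshot(n)
    cv2.imwrite('pics/'+f+'.png',d['frame'][:,:,::-1])
    if n=='wrist':
        T=np.eye(4);T[:3,:3]=R.from_rotvec(s['tool_rot']).as_matrix();T[:3,3]=s['tool_pos']
        d['T']=T@np.array(d['hand_eye'])
    else:
        a=np.array(d['attitude'],float)
        T=np.eye(4);T[:3,:3]=a if a.shape==(3,3) else (R.from_rotvec(a) if a.size==3 else R.from_quat(a)).as_matrix();T[:3,3]=d['origin'];d['T']=T
    np.savez('pics/'+f+'.npz',frame=d['frame'],depth=d['depth'],K=d['K'],dist=d['distortion'],T=d['T'])
    return d
def load(f): return dict(np.load('pics/'+f+'.npz'))
def rays(d,uv):
    D=d['distortion'] if 'distortion' in d else d['dist']
    p=cv2.undistortPoints(np.array(uv,float).reshape(-1,1,2),np.array(d['K'],float),np.array(D,float)).reshape(-1,2)
    v=np.c_[p[:,0],-p[:,1],-np.ones(len(p))]
    return d['T'][:3,3],v@d['T'][:3,:3].T
def plane(d,uv,z):
    o,v=rays(d,uv); return o+v*((z-o[2])/v[:,2])[:,None]
def deproj(d,uv):
    o,v=rays(d,uv); uv=np.array(uv,int).reshape(-1,2)
    return o+v*d['depth'][uv[:,1],uv[:,0]][:,None]
E
python3 - <<'E'
from h import *
s=read_state();print({k:np.round(v,3) for k,v in s.items()})
for n in ['side','top','wrist']:
    d=snap(n,n+'0');print(n,d.get('origin'),d.get('attitude'),d['K'],d['distortion'],d.get('hand_eye'))
E
```

```text
{'time_s': np.float64(0.0), 'joint_pos': array([ 1.285,  0.616, -0.013,  1.425,  0.008,  1.103, -0.04 ]), 'qvel': array([-0.   , -0.001,  0.001,  0.   , -0.001, -0.001,  0.001]), 'joint_efforts': array([-1.0000e-03, -4.5895e+01,  2.0900e-01, -1.6575e+01, -6.1000e-02,
        2.1000e-02,  0.0000e+00]), 'tool_pos': array([ 0.167, -0.627,  0.217]), 'tool_rot': array([-1.319,  1.017, -1.014]), 'contact_force': array([-0.002, -0.72 , -0.175]), 'torque': array([-0.014, -0.013,  0.006]), 'grip_width': np.float64(1.001)}
side [ 0.23288047 -0.6501502   0.85770273] [ 0.77966808 -0.19465328 -0.48397013] [[581.46612297   0.         315.56748157]
 [  0.         581.46612297 246.03751355]
 [  0.           0.           1.        ]] [-0.15503009  0.          0.          0.          0.        ] None
top [0.44166419 0.00980704 0.8076427 ] [ 0.1793451  -0.2129998  -1.69025762] [[499.94956475   0.         322.2312987 ]
 [  0.         499.94956475 236.54740648]
 [  0.           0.           1.        ]] [-0.14019171  0.          0.          0.          0.        ] None
wrist None None [[383.20503619   0.         319.16551601]
 [  0.         383.20503619 235.47799127]
 [  0.           0.           1.        ]] [-0.04632379  0.          0.          0.          0.        ] [[ 9.99999345e-01 -8.15616865e-05  1.14139365e-03  1.89844645e-04]
 [ 1.12195041e-03  2.66075751e-01 -9.63951470e-01 -1.65423596e-01]
 [-2.25075665e-04  9.63952119e-01  2.66075668e-01  7.41458772e-02]
 [ 0.00000000e+00  0.00000000e+00  0.00000000e+00  1.00000000e+00]]
```

View pics/side0.png

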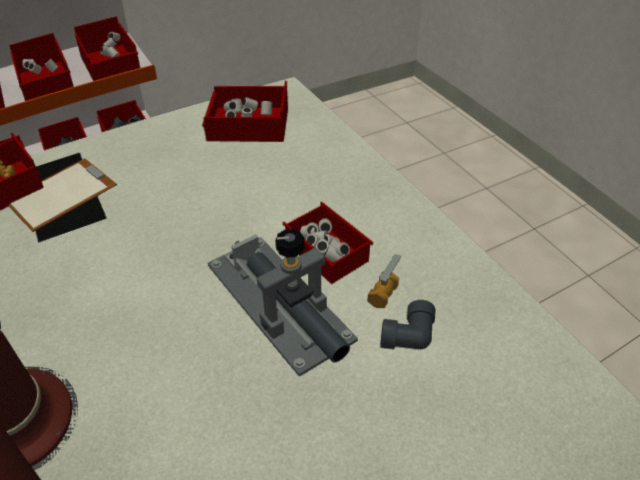

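View pics/top0.png

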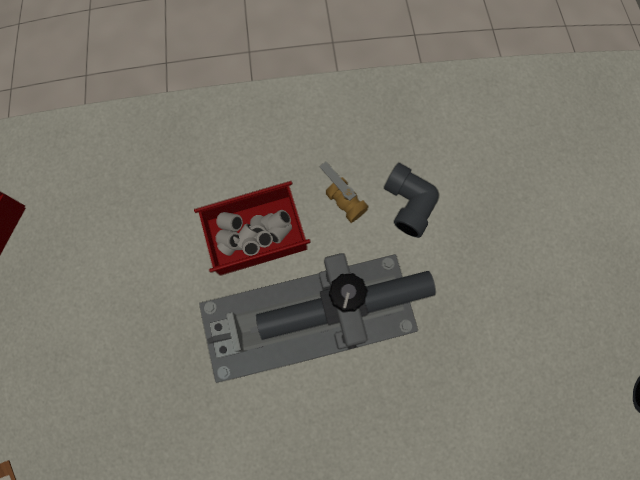

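View pics/wrist0.png

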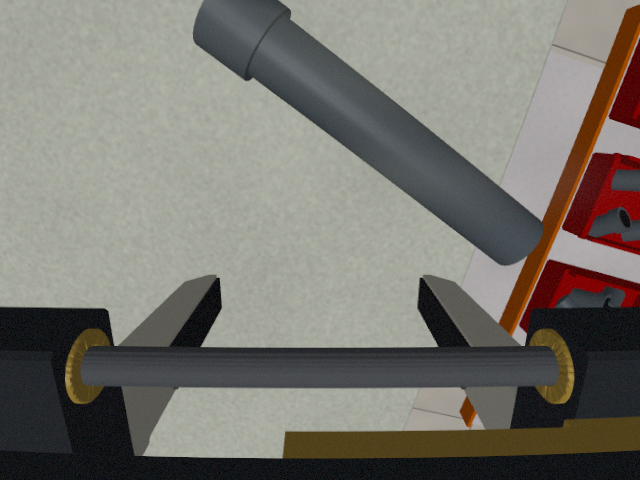

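The side view shows the station at (285,300), with the pipe's free end at (340,350) and the knob at (290,242). In the top view the knob is at (348,292) and the stop at (237,333). The pipe runs from (260,326) to (433,285), and the bin, valve and elbow sit above it.

```bash
python3 - <<'E'
from h import *
s=read_state();print(R.from_rotvec(s['tool_rot']).as_matrix().round(3))
d=load('top0')
P=plane(d,[(210,308),(223,373),(388,263),(406,326)],0.012);print('bolts',P.round(4))
print('mean',P.mean(0))
C=plane(d,[(200,302),(217,382),(396,255),(417,332)],0.01);print('corners',C.round(4))
print('knob',plane(d,[(348,292)],0.21).round(4), deproj(d,[(348,292),(340,300)]).round(4))
for z in (0.21,):pass
# pipe depth points
print('pipe', deproj(d,[(262,326),(275,322),(300,317),(380,295),(400,291),(425,286)]).round(4))
print('stop', deproj(d,[(237,333),(236,320),(240,345)]).round(4))
img=d['frame'][150:400,180:480,::-1]
cv2.imwrite('pics/topz.png',cv2.resize(img,None,fx=2.5,fy=2.4,interpolation=cv2.INTER_CUBIC))
d=load('side0')
img=d['frame'][200:400,190:390,::-1]
cv2.imwrite('pics/sidez.png',cv2.resize(img,None,fx=3,fy=3,interpolation=cv2.INTER_CUBIC))
E
```

```text
[[ 0.257 -0.001  0.966]
 [-0.966  0.002  0.257]
 [-0.002 -1.    -0.   ]]
bolts [[ 0.5456  0.173   0.012 ]
 [ 0.4418  0.1616  0.012 ]
 [ 0.5818 -0.1204  0.012 ]
 [ 0.4775 -0.1329  0.012 ]]
mean [0.51166948 0.02033935 0.012     ]
corners [[ 0.5575  0.1888  0.01  ]
 [ 0.4291  0.1727  0.01  ]
 [ 0.5936 -0.1359  0.01  ]
 [ 0.4658 -0.1491  0.01  ]]
knob [[ 0.5181 -0.0345  0.21  ]] [[ 0.5177 -0.0343  0.2127]
 [ 0.5097 -0.0236  0.211 ]]
pipe [[ 0.5021  0.0867  0.073 ]
 [ 0.5056  0.0673  0.0721]
 [ 0.5084  0.0302  0.0707]
 [ 0.525  -0.0911  0.0724]
 [ 0.5273 -0.122   0.0696]
 [ 0.5296 -0.1605  0.0703]]
stop [[0.4962 0.1235 0.0766]
 [0.5174 0.1267 0.0536]
 [0.4786 0.1213 0.0742]]
```

View pics/topz.png

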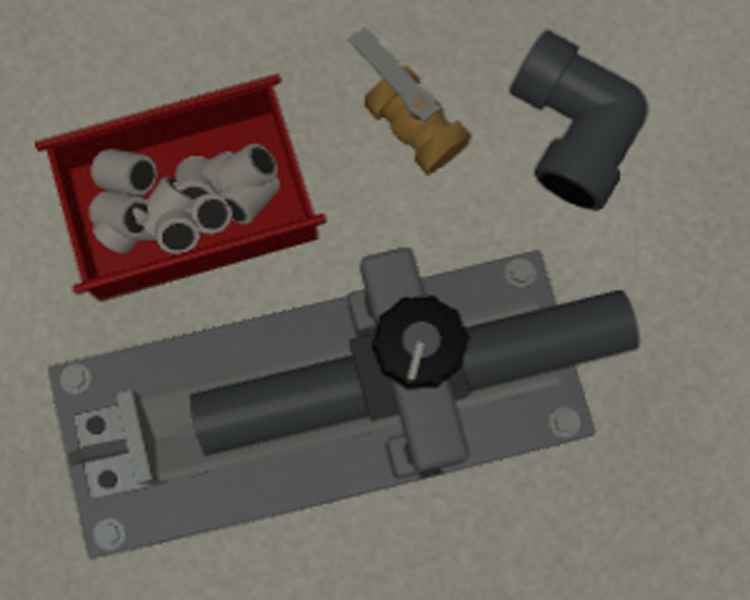

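View pics/sidez.png

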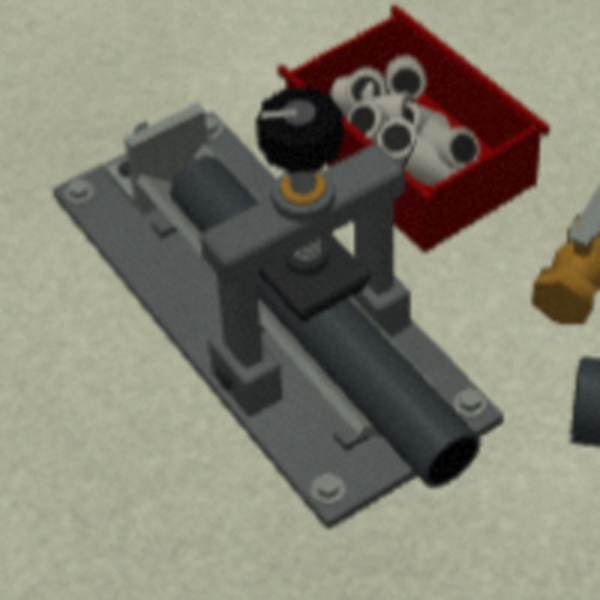

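```bash
cat >> h.py <<'E'
KN=np.array([0.5180,-0.0343]); YS=np.array([-0.1220,0.9925]); XS=np.array([0.9925,0.1220])
def st(p): p=np.atleast_2d(p); q=p[:,:2]-KN; return np.c_[q@XS,q@YS,p[:,2]]
def tostool(Ptarget,s=None):
    s=s or read_state(); M=R.from_rotvec(s['tool_rot']).as_matrix()
    return (np.array(Ptarget)-s['tool_pos'])@M/0.025
def rotto(Mt,s=None):
    s=s or read_state(); M=R.from_rotvec(s['tool_rot'])
    return (M.inv()*R.from_matrix(Mt)).as_rotvec()/np.deg2rad(6)
E
python3 - <<'E'
from h import *
d=load('wrist0'); print(deproj(d,[(240,30),(380,130),(510,240),(400,60)]).round(3))
d=load('top0')
print('end', st(plane(d,[(435,283),(433,272),(437,295)],0.06)).round(4))
print('+end',st(plane(d,[(257.5,326)],0.06)).round(4), st(deproj(d,[(262,326),(275,322),(425,286),(429,284)])).round(4))
# fine pipe profile
for u in range(424,442,2): print(u, st(deproj(d,[(u,285)])).round(4), end=' ')
print(st(plane(d,[(210,308),(223,373),(388,263),(406,326)],0.012)).round(4))
# target orientation x=XS, y=down, tilted by 20deg
X=np.r_[XS,0];Y=np.r_[0,0,-1.];Z=np.cross(X,Y)
M=np.c_[X,Y,Z]; 
for sg in (20,-20):
    Mt=M@R.from_rotvec([np.deg2rad(sg),0,0]).as_matrix(); print(sg,Mt[:,1].round(3), rotto(Mt).round(2), 'flat',rotto(M).round(2))
for ys,z in ((-0.175,0.22),(-0.175,0.05)):
    p=KN+ys*YS; print(p, tostool(np.r_[p,z]).round(2))
E
```

```text
[[ 0.295 -0.531  0.066]
 [ 0.251 -0.656  0.061]
 [ 0.192 -0.795  0.061]
 [ 0.319 -0.664 -0.002]]
end [[-0.0025 -0.1455  0.06  ]
 [ 0.0145 -0.1475  0.06  ]
 [-0.0208 -0.143   0.06  ]]
+end [[0.0018 0.1298 0.06  ]] [[-1.000e-03  1.220e-01  7.300e-02]
 [ 1.000e-04  1.023e-01  7.210e-02]
 [-3.900e-03 -1.267e-01  7.030e-02]
 [-2.700e-03 -1.331e-01  7.190e-02]]
424 [[-0.0021 -0.1257  0.0701]] 426 [[-0.003  -0.1283  0.0715]] 428 [[-0.0035 -0.1318  0.0695]] 430 [[-0.0046 -0.1339  0.0725]] 432 [[-0.0053 -0.1369  0.0723]] 434 [[-0.0059 -0.1405  0.07  ]] 436 [[-0.0007 -0.1618  0.0008]] 438 [[-0.0014 -0.1656 -0.0011]] 440 [[-0.0022 -0.169  -0.0016]] [[ 0.0527  0.2024  0.012 ]
 [-0.0517  0.2037  0.012 ]
 [ 0.0528 -0.0932  0.012 ]
 [-0.0522 -0.0929  0.012 ]]
20 [-0.042  0.339 -0.94 ] [  2.73 -13.54   2.37] flat [-1.000e-02 -1.369e+01 -2.000e-02]
-20 [ 0.042 -0.339 -0.94 ] [ -2.75 -13.54  -2.4 ] flat [-1.000e-02 -1.369e+01 -2.000e-02]
[ 0.53935   -0.2079875] [-12.39  -0.07  18.71]
[ 0.53935   -0.2079875] [-12.38   6.73  18.71]
```

Request:
{"method": "arm_command", "body": {"rows": [{"dr":[0,0,0],"dp":[0,-0.5,0],"fingers":28},{"dr":[0.5,-2.7,0.5],"dp":[-2.5,-0.5,3.8],"fingers":28},{"dr":[1.1,-5.4,0.9],"dp":[-5,-0.3,7.5],"fingers":28},{"dr":[1.1,-5.4,0.9],"dp":[-5,-0.3,7.5],"fingers":28},{"dr":[1.1,-5.4,0.9],"dp":[-5,-0.3,7.5],"fingers":28},{"dr":[1.1,-5.4,0.9],"dp":[-5,-0.3,7.5],"fingers":28},{"dr":[2.7,-13.5,2.4],"dp":[-12.4,0,18.7],"fingers":28},{"dr":[2.7,-13.5,2.4],"dp":[-12.4,0,18.7],"fingers":28},{"dr":[2.7,-13.5,2.4],"dp":[-12.4,0,18.7],"fingers":28},{"dr":[2.7,-13.5,2.4],"dp":[-12.4,0,18.7],"fingers":28},{"dr":[2.7,-13.5,2.4],"dp":[-12.4,0,18.7],"fingers":28},{"dr":[2.7,-13.5,2.4],"dp":[-12.4,0,18.7],"fingers":28},{"dr":[2.7,-13.5,2.4],"dp":[-12.4,0,18.7],"fingers":28},{"dr":[2.7,-13.5,2.4],"dp":[-12.4,0,18.7],"fingers":28},{"dr":[2.7,-13.5,2.4],"dp":[-12.4,0,18.7],"fingers":28},{"dr":[2.7,-13.5,2.4],"dp":[-12.4,0,18.7],"fingers":28},{"dr":[2.7,-13.5,2.4],"dp":[-12.4,0,18.7],"fingers":28},{"dr":[2.7,-13.5,2.4],"dp":[-12.4,0,18.7],"fingers":28},{"dr":[2.7,-13.5,2.4],"dp":[-12.4,0,18.7],"fingers":28}], "squeeze": 40}}

```text
time_s: 1.73
tool_pos: [0.5379, -0.2102, 0.2179]
tool_rot: [-1.222, -0.065, 0.104]
contact_force: [0.4, 0.2, 0.2]
grip_width: 0.299
```

```bash
python3 - <<'E'
from h import *
s=read_state();print(s['joint_pos'].round(3),R.from_rotvec(s['tool_rot']).as_matrix().round(3))
X=np.r_[XS,0];Y=np.r_[0,0,-1.];Z=np.cross(X,Y);M=np.c_[X,Y,Z]@R.from_rotvec([np.deg2rad(20),0,0]).as_matrix()
print(rotto(M).round(2))
d=snap('wrist','w1')
for ys,z in ((-0.165,0.05),(-0.15,0.05),(-0.112,0.05)):
    p=KN+ys*YS; print(ys, tostool(np.r_[p,z]).round(2))
E
```

```text
[ 0.789  0.661 -0.533  1.48   0.008  1.231  0.439] [[ 0.993 -0.045 -0.106]
 [ 0.115  0.338  0.934]
 [-0.006 -0.94   0.341]]
[ 0.01 -0.08 -0.03]
-0.165 [ 0.1   6.48 -1.84]
-0.15 [ 0.1   6.69 -1.28]
-0.112 [0.09 7.2  0.15]
```

View pics/w1.png

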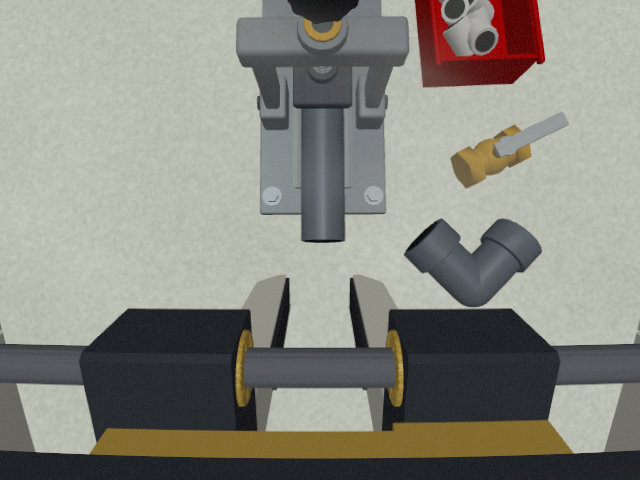

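The wrist view shows the pipe's free end centred at (323,240) between the fingers, which are at (285,280) and (355,280). The elbow's nearest mouth is at (415,245). I'll check that clearance before going down.

```bash
python3 - <<'E'
from h import *
d=load('w1')
for q in [(410,245),(430,228),(440,290),(475,300),(323,236),(318,215),(303,215),(344,215),(323,150)]: print(q, st(deproj(d,[q])).round(4), st(plane(d,[q],0.06)).round(4))
E
```

```text
(410, 245) [[ 0.0882 -0.1442  0.0173]] [[ 0.0783 -0.1464  0.06  ]]
(430, 228) [[ 0.1038 -0.129   0.0347]] [[ 0.0965 -0.1314  0.06  ]]
(440, 290) [[ 0.1223 -0.1901 -0.0002]] [[ 0.1038 -0.1863  0.06  ]]
(475, 300) [[ 0.1423 -0.1971  0.0408]] [[ 0.1347 -0.1954  0.06  ]]
(323, 236) [[ 0.0013 -0.1388  0.0719]] [[ 0.0013 -0.1379  0.06  ]]
(318, 215) [[-0.0029 -0.1206  0.0712]] [[-0.003  -0.1191  0.06  ]]
(303, 215) [[-0.0164 -0.1189  0.0594]] [[-0.0163 -0.119   0.06  ]]
(344, 215) [[ 0.0202 -0.1191  0.0586]] [[ 0.0201 -0.1193  0.06  ]]
(323, 150) [[ 0.0019 -0.0634  0.0714]] [[ 0.0019 -0.0599  0.06  ]]
```

Request:
{"method": "arm_command", "body": {"rows": [{"dr":[0,0,0],"dp":[0.1,2,-1.9],"fingers":28},{"dr":[0,0,0],"dp":[0.1,3.5,-1.9],"fingers":28},{"dr":[0,0,0],"dp":[0.1,5,-1.9],"fingers":28},{"dr":[0,0,0],"dp":[0.1,6.4,-1.9],"fingers":28},{"dr":[0,0,0],"dp":[0.1,6.4,-1.9],"fingers":28},{"dr":[0,0,0],"dp":[0.1,6.4,-1.9],"fingers":28}]}}

```text
time_s: 2.28
tool_pos: [0.5359, -0.1996, 0.0494]
tool_rot: [-1.219, -0.061, 0.108]
contact_force: [-0.1, 0.0, 0.2]
grip_width: 0.304
```

```bash
python3 - <<'E'
from h import *
s=read_state();print(s['time_s'],st(s['tool_pos']).round(4),s['contact_force'].round(2),s['grip_width'])
for ys,z in ((-0.15,0.05),(-0.125,0.05),(-0.118,.05),(-0.112,0.05)):
    p=KN+0.001*XS+ys*YS; print(ys, tostool(np.r_[p,z]).round(2))
E
```

```text
2.2833 [[-0.0024 -0.1662  0.0494]] [-0.14  0.01  0.16] 0.3035066774813985
-0.15 [0.13 0.2  0.62]
-0.125 [0.12 0.54 1.56]
-0.118 [0.12 0.64 1.82]
-0.112 [0.12 0.72 2.05]
```

Request:
{"method": "arm_command", "body": {"rows": [{"dr":[0,0,0],"dp":[0.12,0.1,0.3],"fingers":28},{"dr":[0,0,0],"dp":[0.12,0.2,0.5],"fingers":28},{"dr":[0,0,0],"dp":[0.12,0.25,0.7],"fingers":28},{"dr":[0,0,0],"dp":[0.12,0.3,0.85],"fingers":28},{"dr":[0,0,0],"dp":[0.12,0.35,1.0],"fingers":28},{"dr":[0,0,0],"dp":[0.12,0.4,1.15],"fingers":28},{"dr":[0,0,0],"dp":[0.12,0.45,1.3],"fingers":28},{"dr":[0,0,0],"dp":[0.12,0.5,1.4],"fingers":28},{"dr":[0,0,0],"dp":[0.12,0.5,1.5],"fingers":28},{"dr":[0,0,0],"dp":[0.12,0.54,1.56],"fingers":28},{"dr":[0,0,0],"dp":[0.12,0.54,1.56],"fingers":28}]}}

```text
time_s: 3.2
tool_pos: [0.534, -0.1576, 0.0501]
tool_rot: [-1.218, -0.061, 0.108]
contact_force: [0.4, -0.4, 0.4]
grip_width: 0.303
```

```bash
python3 - <<'E'
from h import *
s=read_state();print(s['time_s'],st(s['tool_pos']).round(4),s['contact_force'].round(2),s['grip_width'])
d=snap('top','t2')
img=d['frame'][150:400,180:480,::-1]
cv2.imwrite('pics/t2z.png',cv2.resize(img,None,fx=2.5,fy=2.4,interpolation=cv2.INTER_CUBIC))
for ys,z in ((-0.121,.05),(-0.118,.05),(-0.112,0.05)):
    p=KN+0.001*XS+ys*YS; print(ys, tostool(np.r_[p,z]).round(2))
E
```

```text
3.2 [[ 0.0008 -0.1244  0.0501]] [ 0.41 -0.43  0.41] 0.3025345843753711
-0.121 [0.02 0.05 0.13]
-0.118 [0.02 0.09 0.24]
-0.112 [0.02 0.17 0.47]
```

View pics/t2z.png

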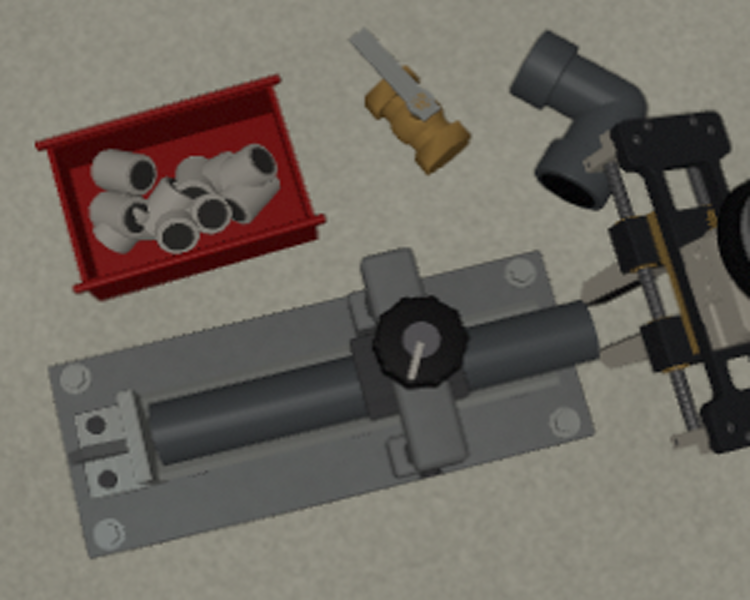

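The pipe's +y end is at zoomed (155,430) and the stop face at (148,425), so a few mm remain. Next I push slowly until the force rises.

Request:
{"method": "arm_command", "body": {"rows": [{"dr":[0,0,0],"dp":[0.02,0.02,0.05],"fingers":28},{"dr":[0,0,0],"dp":[0.02,0.04,0.1],"fingers":28},{"dr":[0,0,0],"dp":[0.02,0.05,0.14],"fingers":28},{"dr":[0,0,0],"dp":[0.02,0.07,0.18],"fingers":28},{"dr":[0,0,0],"dp":[0.02,0.08,0.21],"fingers":28},{"dr":[0,0,0],"dp":[0.02,0.09,0.24],"fingers":28}]}}

```text
time_s: 3.75
tool_pos: [0.5333, -0.1522, 0.0498]
tool_rot: [-1.219, -0.06, 0.109]
contact_force: [0.8, -3.3, 0.1]
grip_width: 0.302
```

```bash
python3 - <<'E'
from h import *
s=read_state();print(s['time_s'],st(s['tool_pos']).round(4),s['contact_force'].round(2),s['grip_width'])
E
```

```text
3.75 [[ 0.0008 -0.1189  0.0498]] [ 0.76 -3.26  0.13] 0.3016427981596478
```

Request:
{"method": "arm_command", "body": {"rows": [{"dr":[0,0,0],"dp":[0,0,0.04],"fingers":28},{"dr":[0,0,0],"dp":[0,0,0.06],"fingers":28},{"dr":[0,0,0],"dp":[0,0,0.06],"fingers":28}]}}

```text
time_s: 4.0
tool_pos: [0.5332, -0.1521, 0.05]
tool_rot: [-1.221, -0.06, 0.108]
contact_force: [0.9, -5.5, -0.4]
grip_width: 0.302
```

```bash
python3 - <<'E'
from h import *
s=read_state();print(s['time_s'],st(s['tool_pos']).round(4),s['contact_force'].round(2),s['grip_width'])
E
```

```text
4.0 [[ 0.0007 -0.1188  0.05  ]] [ 0.86 -5.52 -0.45] 0.3016163742915802
```

Pushing 1.5 mm further moved the tool only 0.1 mm while the force rose to 5.5 N, so the pipe is home. Backing off now.

Request:
{"method": "arm_command", "body": {"rows": [{"dr":[0,0,0],"dp":[0,-0.3,-0.8],"fingers":28},{"dr":[0,0,0],"dp":[0,-0.5,-1.5],"fingers":28},{"dr":[0,0,0],"dp":[0,-1.5,-1.6],"fingers":93},{"dr":[0,0,0],"dp":[0,-3,-1.8],"fingers":93},{"dr":[0,0,0],"dp":[0,-5,-2.0],"fingers":93},{"dr":[0,0,0],"dp":[0,-7,-2.0],"fingers":93},{"dr":[0,0,0],"dp":[0,-9,-2.0],"fingers":93},{"dr":[0,0,0],"dp":[0,-10,-2.0],"fingers":93},{"dr":[0,0,0],"dp":[0,-10,-2.0],"fingers":93}]}}

```text
time_s: 4.75
tool_pos: [0.5537, -0.2844, 0.2747]
tool_rot: [-1.224, -0.067, 0.1]
contact_force: [0.5, 0.1, 0.9]
grip_width: 0.752
```

```bash
python3 - <<'E'
from h import *
s=read_state();print(s['time_s'],s['tool_pos'],st(s['tool_pos']).round(4),s['contact_force'].round(2),s['joint_pos'].round(3))
d=snap('top','t3'); e=snap('side','s3')
img=d['frame'][150:400,180:480,::-1]
cv2.imwrite('pics/t3z.png',cv2.resize(img,None,fx=2.5,fy=2.4,interpolation=cv2.INTER_CUBIC))
img=e['frame'][200:400,190:390,::-1]
cv2.imwrite('pics/s3z.png',cv2.resize(img,None,fx=3,fy=3,interpolation=cv2.INTER_CUBIC))
for dd,(u0,v0) in ((d,(348,292)),(e,(290,242))):
    g=dd['frame'].max(2); m=(g<40).astype(np.uint8); w=np.zeros_like(m); w[v0-25:v0+25,u0-25:u0+25]=1
    n,l,stt,c=cv2.connectedComponentsWithStats(cv2.morphologyEx(m*w,cv2.MORPH_CLOSE,np.ones((7,7))))
    k=1+np.argmax(stt[1:,4]); cn=cv2.findContours((l==k).astype(np.uint8),0,1)[0][0]
    print(stt[k],c[k],cv2.minEnclosingCircle(cn), cv2.fitEllipse(cv2.convexHull(cn)))
E
```

```text
4.75 [ 0.55368141 -0.28440589  0.27474931] [[ 0.0049 -0.2526  0.2747]] [0.52 0.09 0.86] [ 0.828  0.698 -0.518  1.226  0.024  1.459  0.497]
[ 323  273   50   39 1019] [347.64573111 292.77330716] ((347.93194580078125, 291.73297119140625), 24.99217987060547) ((349.81915283203125, 292.659423828125), (38.39278030395508, 51.3139533996582), 95.18264770507812)
[277 230  27  27 512] [290.09765625 243.93359375] ((289.8591613769531, 243.0140838623047), 14.313204765319824) ((290.0064697265625, 242.93077087402344), (27.42064666748047, 27.967313766479492), 83.09354400634766)
```

View pics/t3z.png

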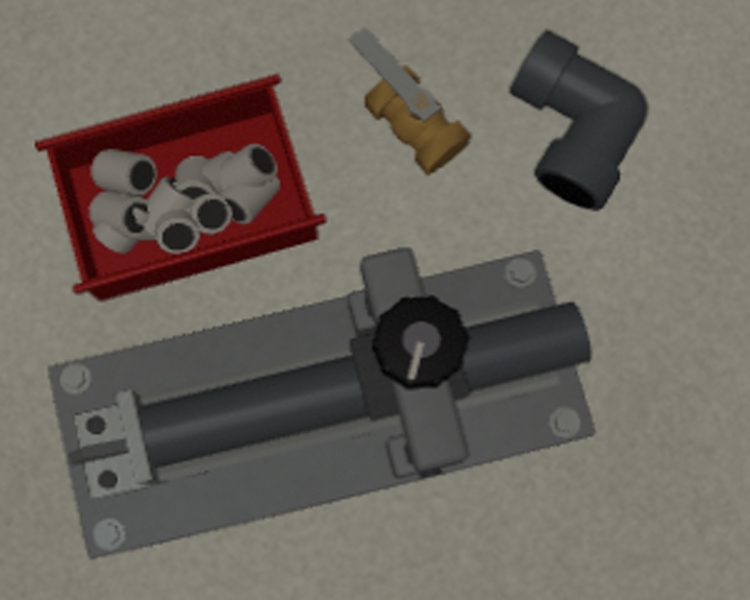

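View pics/s3z.png

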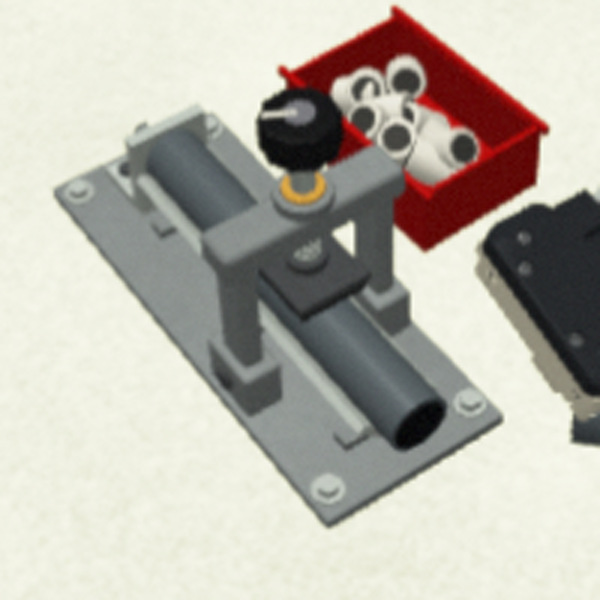

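The pipe's +y end now touches the stop at zoomed (143,430), with no gap in either view. Next I triangulate the knob cap, which is at (348,291) in the top view and (290,236) in the side view.

```bash
python3 - <<'E'
from h import *
d=load('t3'); e=load('s3')
for a,b in (((348.4,291.4),(290.3,236)),((348,292),(290,243))):
    o1,v1=rays(d,[a]);o2,v2=rays(e,[b]);v1=v1[0];v2=v2[0]
    A=np.c_[v1,-v2];t=np.linalg.lstsq(A,o2-o1,rcond=None)[0]
    p=o1+v1*t[0];q=o2+v2*t[1];print(p.round(4),q.round(4))
s=read_state()
yaw=np.deg2rad(140);X=np.r_[np.cos(yaw),np.sin(yaw),0];Y=np.r_[0,0,-1.];M=np.c_[X,Y,np.cross(X,Y)]
print(tostool([0.518,-0.0345,0.30]).round(2), rotto(M).round(2))
X=np.r_[XS,0];M=np.c_[X,Y,np.cross(X,Y)];print(rotto(M).round(2))
E
```

```text
[ 0.518  -0.0346  0.2156] [ 0.5226 -0.0361  0.2163]
[ 0.5193 -0.0352  0.2007] [ 0.5215 -0.0359  0.201 ]
[-0.22  2.3   9.82] [ -1.76 -21.97   3.83]
[-3.33 -0.08 -0.07]
```

Request:
{"method": "arm_command", "body": {"rows": [{"dr":[-3.3,-0.1,-0.1],"dp":[-0.2,-0.5,0],"fingers":75},{"dr":[-3.3,-0.1,-0.1],"dp":[-0.2,-0.5,1],"fingers":75},{"dr":[-3.3,-0.1,-0.1],"dp":[-0.2,0.3,2.5],"fingers":75},{"dr":[-3.3,-0.1,-0.1],"dp":[-0.2,1,4],"fingers":75},{"dr":[-3.3,-0.1,-0.1],"dp":[-0.2,1.3,5.5],"fingers":75},{"dr":[-3.3,-0.1,-0.1],"dp":[-0.2,1.6,7],"fingers":75},{"dr":[-3.3,-0.1,-0.1],"dp":[-0.2,2,8.5],"fingers":75},{"dr":[-3.3,-0.1,-0.1],"dp":[-0.2,2.3,9.8],"fingers":75},{"dr":[-3.3,-0.1,-0.1],"dp":[-0.2,2.3,9.8],"fingers":75},{"dr":[-3.3,-0.1,-0.1],"dp":[-0.2,2.3,9.8],"fingers":75}]}}

```text
time_s: 5.68
tool_pos: [0.5163, -0.0308, 0.298]
tool_rot: [-1.563, -0.103, 0.105]
contact_force: [0.2, -0.7, -0.1]
grip_width: 0.805
```

```bash
python3 - <<'E'
from h import *
s=read_state();print(s['time_s'],s['tool_pos'],s['contact_force'].round(2),s['joint_pos'].round(3))
print(R.from_rotvec(s['tool_rot']).as_matrix().round(3))
d=snap('wrist','w4')
E
```

```text
5.6833 [ 0.51631999 -0.03078908  0.29801786] [ 0.2  -0.68 -0.06] [ 0.377  0.371 -0.509  1.666  0.188  1.156 -0.047]
[[ 0.991 -0.002 -0.132]
 [ 0.132  0.005  0.991]
 [-0.001 -1.     0.006]]
```

View pics/w4.png

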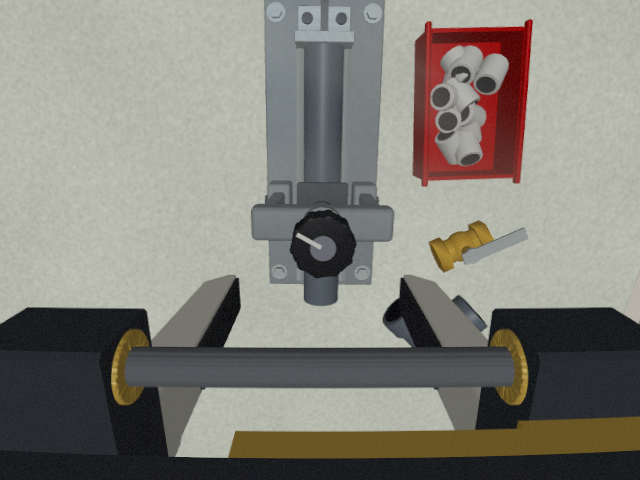

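```bash
python3 - <<'E'
from h import *
d=load('w4')
for z in (0.21,0.2156): print(plane(d,[(322,247)],z).round(4))
print(deproj(d,[(322,247),(330,260),(315,232),(345,245),(300,250)]).round(4))
print(deproj(d,[(270,222),(380,222)]).round(4), st(plane(d,[(324,180)],.07)))
print(deproj(d,[(324,120),(324,160)]).round(4))
E
```

```text
[[ 0.519  -0.0343  0.21  ]]
[[ 0.5188 -0.0326  0.2156]]
[[ 0.5189 -0.0336  0.2122]
 [ 0.5258 -0.0426  0.211 ]
 [ 0.5129 -0.0241  0.2106]
 [ 0.5346 -0.0308  0.2098]
 [ 0.5042 -0.0382  0.2107]]
[[ 0.4748 -0.038   0.1424]
 [ 0.5686 -0.0254  0.143 ]] [[0.00357086 0.02948262 0.07      ]]
[[0.51   0.0541 0.0713]
 [0.5152 0.0155 0.0712]]
```

Request:
{"method": "arm_command", "body": {"rows": [{"dr":[0,-6,0],"dp":[0.09,0,-0.15],"fingers":75},{"dr":[0,-12,0],"dp":[0.09,0,-0.15],"fingers":75},{"dr":[0,-12,0],"dp":[0.09,0,-0.15],"fingers":75},{"dr":[0,-12,0],"dp":[0.09,0,-0.15],"fingers":75},{"dr":[0,-24,0],"dp":[0.09,0,-0.15],"fingers":75},{"dr":[0,-24,0],"dp":[0.09,0,-0.15],"fingers":75},{"dr":[0,-24,0],"dp":[0.09,0,-0.15],"fingers":75},{"dr":[0,-24,0],"dp":[0.09,0,-0.15],"fingers":75},{"dr":[0,-24,0],"dp":[0.09,0,-0.15],"fingers":75},{"dr":[0,-24,0],"dp":[0.09,0,-0.15],"fingers":75},{"dr":[0,-24,0],"dp":[0.09,0,-0.15],"fingers":75},{"dr":[0,-24,0],"dp":[0.09,0,-0.15],"fingers":75},{"dr":[0,-24,0],"dp":[0.09,0,-0.15],"fingers":75},{"dr":[0,-24,0],"dp":[0.09,0,-0.15],"fingers":75},{"dr":[0,-24,0],"dp":[0.09,0,-0.15],"fingers":75},{"dr":[0,-24,0],"dp":[0.09,0,-0.15],"fingers":75},{"dr":[0,-24,0],"dp":[0.09,0,-0.15],"fingers":75},{"dr":[0,-24,0],"dp":[0.09,0,-0.15],"fingers":75},{"dr":[0,-24,0],"dp":[0.09,0,-0.15],"fingers":75},{"dr":[0,-24,0],"dp":[0.09,0,-0.15],"fingers":75}]}}

```text
time_s: 7.4
tool_pos: [0.5184, -0.039, 0.2959]
tool_rot: [-0.501, -1.933, 1.928]
contact_force: [0.0, 0.8, -0.7]
grip_width: 0.806
```

```bash
cat >> h.py <<'E'
def pr():
    s=read_state();M=R.from_rotvec(s['tool_rot']).as_matrix()
    print('t',round(float(s['time_s']),2),'p',s['tool_pos'].round(4),'yaw',np.rad2deg(np.arctan2(M[1,0],M[0,0])).round(2),'tiltY',M[:,1].round(3),'F',s['contact_force'].round(2),'T',s['torque'].round(3),'J7',s['joint_pos'][6].round(3),'g',round(float(s['grip_width'])*93,1))
    return s
E
python3 - <<'E'
from h import *
s=pr();print(s['joint_pos'].round(3))
Y=np.r_[0,0,-1.];X=R.from_rotvec(s['tool_rot']).as_matrix()[:,0];X[2]=0;X/=np.linalg.norm(X)
print(tostool([0.519,-0.0342,0.1795]).round(2),rotto(np.c_[X,Y,np.cross(X,Y)]).round(2))
E
```

```text
t 7.4 p [ 0.5184 -0.039   0.2959] yaw 150.54 tiltY [-0.006  0.004 -1.   ] F [ 0.05  0.78 -0.72] T [ 0.126 -0.051  0.022] J7 2.124 g 74.9
[ 0.745  0.554 -1.153  1.65   0.519  1.289  2.124]
[ 0.04  4.66 -0.17] [ 0.01 -0.    0.07]
```

Request:
{"method": "arm_command", "body": {"rows": [{"dr":[0,0,0],"dp":[0,1,-0.17],"fingers":75},{"dr":[0,0,0],"dp":[0,2,-0.17],"fingers":75},{"dr":[0,0,0],"dp":[0,3,-0.17],"fingers":75},{"dr":[0,0,0],"dp":[0,4,-0.17],"fingers":65},{"dr":[0,0,0],"dp":[0,4.65,-0.17],"fingers":65},{"dr":[0,0,0],"dp":[0,4.65,-0.17],"fingers":65},{"dr":[0,0,0],"dp":[0,4.65,-0.17],"fingers":65},{"dr":[0,0,0],"dp":[0,4.65,-0.17],"fingers":60}]}}

```text
time_s: 8.07
tool_pos: [0.5201, -0.0353, 0.1799]
tool_rot: [-0.502, -1.933, 1.927]
contact_force: [-0.6, 0.1, -0.0]
grip_width: 0.67
```

```bash
python3 - <<'E'
from h import *
s=pr();print(s['joint_pos'].round(3))
print(tostool([0.519,-0.0342,0.1795]).round(2))
snap('wrist','w5');snap('side','s5')
pr()
E
```

```text
t 8.07 p [ 0.5201 -0.0353  0.1799] yaw 150.48 tiltY [-0.005  0.005 -1.   ] F [-0.63  0.12 -0.01] T [ 0.129 -0.139  0.016] J7 1.99 g 62.3
[ 0.672  0.67  -1.052  1.821  0.661  1.058  1.99 ]
[ 0.06  0.02 -0.02]
t 8.17 p [ 0.5206 -0.0349  0.1807] yaw 150.51 tiltY [-0.004  0.004 -1.   ] F [0.59 0.63 0.35] T [ 0.104 -0.119 -0.028] J7 1.99 g 60.7
```

View pics/w5.png

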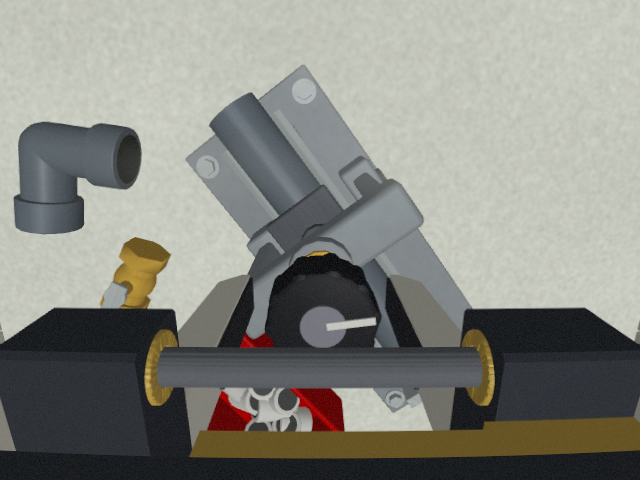

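View pics/s5.png

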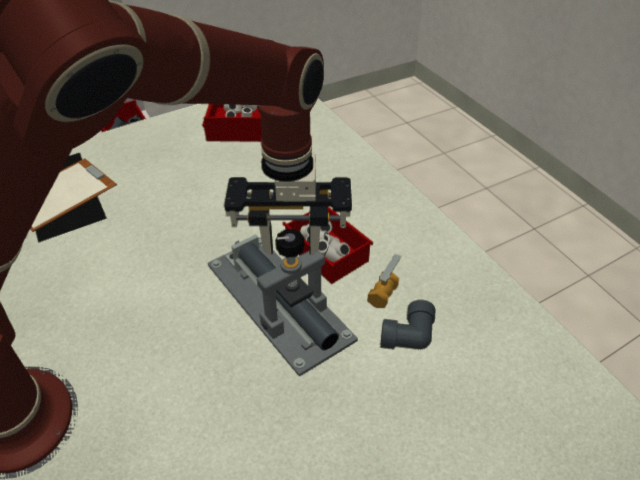

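The knob sits centred between the pads: its cap is at (322,327) and the index line points right to (375,322). The wrist camera can see the index line while gripping, which gives me a slip check. Now gripping.

Request:
{"method": "arm_command", "body": {"rows": [{"dr":[0,0,0],"dp":[0,0,0],"fingers":38},{"dr":[0,0,0],"dp":[0,0,0],"fingers":38},{"dr":[0,0,0],"dp":[0,0,0],"fingers":38},{"dr":[0,0,0],"dp":[0,0,0],"fingers":38},{"dr":[0,0,0],"dp":[0,0,0],"fingers":38}], "squeeze": 40}}

```text
time_s: 8.58
tool_pos: [0.5195, -0.034, 0.1813]
tool_rot: [-0.501, -1.933, 1.927]
contact_force: [-4.0, 1.3, 5.9]
grip_width: 0.479
```

```bash
cat >> h.py <<'E'
def avg(n=5,cam='top',pic=None):
    L=[]
    for i in range(n):
        s=read_state();M=R.from_rotvec(s['tool_rot']).as_matrix()
        L.append(np.r_[s['torque'],s['joint_efforts'][6],s['contact_force'],np.rad2deg(np.arctan2(M[1,0],M[0,0])),s['tool_pos'],s['joint_pos'][6]])
        if pic and i==n-1: snap(cam,pic)
        else: snapshot(cam)
    L=np.array(L);m=L.mean(0);sd=L.std(0)
    print('t',round(float(read_state()['time_s']),2),'T',m[:3].round(3),'sd',sd[:3].round(3),'e7',m[3].round(4),sd[3].round(4),'F',m[4:7].round(2),'yaw',m[7].round(2),'p',m[8:11].round(4),'J7',m[11].round(4),sd[11].round(4),'g',round(float(s['grip_width'])*93,1))
E
python3 - <<'E'
from h import *
avg(6,'wrist','w6')
E
```

```text
t 8.88 T [ 0.403  0.919 -0.051] sd [0.031 0.031 0.03 ] e7 0.0687 0.0001 F [-4.03  1.23  5.97] yaw 150.54 p [ 0.5195 -0.034   0.1813] J7 1.9901 0.0 g 44.5
```

Request:
{"method": "arm_command", "body": {"rows": [{"dr":[0,0.7,0],"dp":[0,0.004,0],"fingers":38},{"dr":[0,1.4,0],"dp":[0,0.008,0],"fingers":38},{"dr":[0,2.1,0],"dp":[0,0.012,0],"fingers":38},{"dr":[0,2.8,0],"dp":[0,0.016,0],"fingers":38},{"dr":[0,3.5,0],"dp":[0,0.02,0],"fingers":38}]}}

```text
time_s: 9.3
tool_pos: [0.5197, -0.0342, 0.1809]
tool_rot: [-0.795, -1.695, 1.693]
contact_force: [-1.4, 0.4, 1.1]
grip_width: 0.476
```

```bash
python3 - <<'E'
from h import *
avg(3,'wrist','w7')
E
```

```text
t 9.45 T [ 0.241  0.048 -0.001] sd [0.037 0.043 0.238] e7 0.0314 0.1532 F [-0.37  0.25  0.64] yaw 129.41 p [ 0.5197 -0.0342  0.1809] J7 1.688 0.0015 g 44.3
```

Request:
{"method": "arm_command", "body": {"rows": [{"dr":[0,0.7,0],"dp":[0,0.004,0],"fingers":38},{"dr":[0,1.4,0],"dp":[0,0.008,0],"fingers":38},{"dr":[0,2.1,0],"dp":[0,0.012,0],"fingers":38},{"dr":[0,2.8,0],"dp":[0,0.016,0],"fingers":38},{"dr":[0,3.5,0],"dp":[0,0.02,0],"fingers":38}]}}

```text
time_s: 9.87
tool_pos: [0.5199, -0.0344, 0.1805]
tool_rot: [-1.032, -1.442, 1.442]
contact_force: [-1.2, -0.7, 1.9]
grip_width: 0.478
```

```bash
python3 - <<'E'
from h import *
avg(3,'wrist','w8')
E
```

```text
t 10.02 T [ 0.172 -0.001 -0.01 ] sd [0.028 0.007 0.244] e7 0.0253 0.1577 F [-0.58 -0.65  0.77] yaw 108.5 p [ 0.5199 -0.0344  0.1805] J7 1.39 0.0015 g 44.3
```

Request:
{"method": "arm_command", "body": {"rows": [{"dr":[0,0.5,0],"dp":[0,0.003,0],"fingers":38},{"dr":[0,1.0,0],"dp":[0,0.006,0],"fingers":38},{"dr":[0,1.5,0],"dp":[0,0.009,0],"fingers":38},{"dr":[0,2.0,0],"dp":[0,0.012,0],"fingers":38}]}}

```text
time_s: 10.35
tool_pos: [0.5199, -0.0346, 0.1802]
tool_rot: [-1.145, -1.293, 1.294]
contact_force: [-0.8, -1.1, 1.8]
grip_width: 0.475
```

```bash
cat >> h.py <<'E'
def tq():
    import json
    s=read_state();M=R.from_rotvec(s['tool_rot']).as_matrix()
    row=[float(s['time_s']),float(np.rad2deg(np.arctan2(M[1,0],M[0,0]))),float(s['joint_efforts'][6]),float(s['torque'][2]),float(s['qvel'][6]),float(s['joint_pos'][6]),float(s['tool_pos'][2])]
    open('tq.txt','a').write(json.dumps(row)+'\n')
    print(np.round(row,4), s['contact_force'].round(1))
E
python3 -c "
from h import *
tq()"
```

```text
[ 1.03500e+01  9.67038e+01  3.32000e-02  3.24200e-01 -5.09400e-01
  1.22180e+00  1.80200e-01] [-0.8 -1.1  1.8]
```

Request:
{"method": "arm_command", "body": {"rows": [{"dr":[0,0.5,0],"dp":[0,0.003,0],"fingers":38},{"dr":[0,1.0,0],"dp":[0,0.006,0],"fingers":38},{"dr":[0,1.5,0],"dp":[0,0.009,0],"fingers":38},{"dr":[0,2.0,0],"dp":[0,0.012,0],"fingers":38}]}}

```text
time_s: 10.68
tool_pos: [0.5199, -0.0347, 0.1799]
tool_rot: [-1.245, -1.14, 1.142]
contact_force: [-1.4, -1.7, 1.8]
grip_width: 0.475
```

```bash
python3 -c "
from h import *
tq()"
```

```text
[ 1.06833e+01  8.48126e+01  3.33000e-02  3.04300e-01 -5.10500e-01
  1.05180e+00  1.79900e-01] [-1.4 -1.7  1.8]
```

Request:
{"method": "arm_command", "body": {"rows": [{"dr":[0,0.5,0],"dp":[0,0.003,0],"fingers":38},{"dr":[0,1.0,0],"dp":[0,0.006,0],"fingers":38},{"dr":[0,1.5,0],"dp":[0,0.009,0],"fingers":38},{"dr":[0,2.0,0],"dp":[0,0.012,0],"fingers":38}]}}

```text
time_s: 11.02
tool_pos: [0.5199, -0.0349, 0.1797]
tool_rot: [-1.33, -0.984, 0.988]
contact_force: [-1.5, -1.1, 2.4]
grip_width: 0.477
```

```bash
python3 -c "
from h import *
tq()"
```

```text
[ 1.10167e+01  7.29212e+01  3.36000e-02  3.26900e-01 -5.08800e-01
  8.81400e-01  1.79700e-01] [-1.5 -1.1  2.4]
```

Request:
{"method": "arm_command", "body": {"rows": [{"dr":[0,0.5,0],"dp":[0,0.003,0],"fingers":38},{"dr":[0,1.0,0],"dp":[0,0.006,0],"fingers":38},{"dr":[0,1.5,0],"dp":[0,0.009,0],"fingers":38},{"dr":[0,2.0,0],"dp":[0,0.012,0],"fingers":38}]}}

```text
time_s: 11.35
tool_pos: [0.5199, -0.0351, 0.1794]
tool_rot: [-1.402, -0.826, 0.831]
contact_force: [-1.0, -1.7, 1.4]
grip_width: 0.479
```

```bash
python3 -c "
from h import *
tq()"
```

```text
[ 1.13500e+01  6.10352e+01  3.43000e-02  3.28200e-01 -5.12800e-01
  7.10700e-01  1.79400e-01] [-1.  -1.7  1.4]
```

Request:
{"method": "arm_command", "body": {"rows": [{"dr":[0,0.5,0],"dp":[0,0.003,0],"fingers":38},{"dr":[0,1.0,0],"dp":[0,0.006,0],"fingers":38},{"dr":[0,1.5,0],"dp":[0,0.009,0],"fingers":38},{"dr":[0,2.0,0],"dp":[0,0.012,0],"fingers":38}]}}

```text
time_s: 11.68
tool_pos: [0.5198, -0.0352, 0.1791]
tool_rot: [-1.461, -0.667, 0.673]
contact_force: [-2.3, -1.2, 1.9]
grip_width: 0.477
```

```bash
python3 -c "
from h import *
tq()"
```

```text
[ 1.16833e+01  4.91522e+01  3.48000e-02  3.24500e-01 -5.12400e-01
  5.39700e-01  1.79100e-01] [-2.3 -1.2  1.9]
```

Request:
{"method": "arm_command", "body": {"rows": [{"dr":[0,0.5,0],"dp":[0,0.003,0],"fingers":38},{"dr":[0,1.0,0],"dp":[0,0.006,0],"fingers":38},{"dr":[0,1.5,0],"dp":[0,0.009,0],"fingers":38},{"dr":[0,2.0,0],"dp":[0,0.012,0],"fingers":38}]}}

```text
time_s: 12.02
tool_pos: [0.5197, -0.0354, 0.1789]
tool_rot: [-1.508, -0.506, 0.513]
contact_force: [-2.9, -0.9, 1.7]
grip_width: 0.48
```

```bash
python3 -c "
from h import *
tq()
snap('wrist','w9'); snap('side','s9')"
```

```text
[ 1.20167e+01  3.72777e+01  3.57000e-02  2.81400e-01 -5.14400e-01
  3.68200e-01  1.78900e-01] [-2.9 -0.9  1.7]
```

View pics/w9.png

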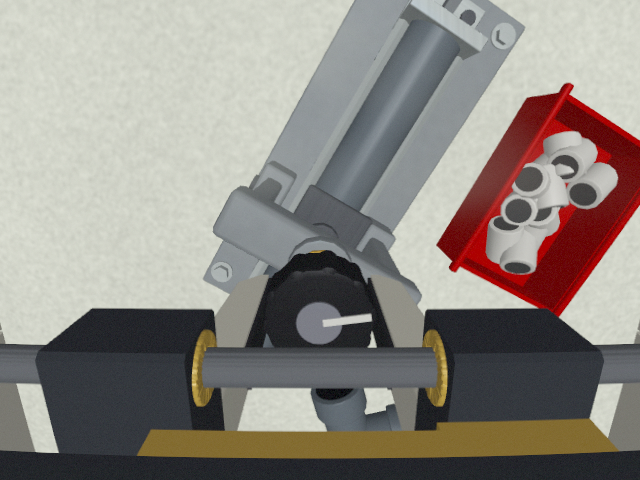

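The index line at (370,318) has kept its angle relative to the gripper, so there's no slip. Torque is flat at about 0.31 N m, so no touch yet. I continue with the same steps.

Request:
{"method": "arm_command", "body": {"rows": [{"dr":[0,0.5,0],"dp":[0,0.003,0],"fingers":38},{"dr":[0,1.0,0],"dp":[0,0.006,0],"fingers":38},{"dr":[0,1.5,0],"dp":[0,0.009,0],"fingers":38},{"dr":[0,2.0,0],"dp":[0,0.012,0],"fingers":38}]}}

```text
time_s: 12.45
tool_pos: [0.5195, -0.0355, 0.1786]
tool_rot: [-1.541, -0.344, 0.352]
contact_force: [-2.2, -0.1, 2.0]
grip_width: 0.478
```

```bash
python3 -c "
from h import *
tq()"
```

```text
[12.45   25.4157  0.037   0.277  -0.5153  0.1969  0.1786] [-2.2 -0.1  2. ]
```

Request:
{"method": "arm_command", "body": {"rows": [{"dr":[0,0.5,0],"dp":[0,0.003,0],"fingers":38},{"dr":[0,1.0,0],"dp":[0,0.006,0],"fingers":38},{"dr":[0,1.5,0],"dp":[0,0.009,0],"fingers":38},{"dr":[0,2.0,0],"dp":[0,0.012,0],"fingers":38}]}}

```text
time_s: 12.78
tool_pos: [0.5194, -0.0356, 0.1783]
tool_rot: [-1.562, -0.181, 0.19]
contact_force: [-3.4, -0.6, 1.4]
grip_width: 0.476
```

```bash
python3 -c "
from h import *
tq()"
```

```text
[12.7833 13.5572  0.0383  0.2585 -0.5161  0.025   0.1783] [-3.4 -0.6  1.4]
```

Request:
{"method": "arm_command", "body": {"rows": [{"dr":[0,0.5,0],"dp":[0,0.003,0],"fingers":38},{"dr":[0,1.0,0],"dp":[0,0.006,0],"fingers":38},{"dr":[0,1.5,0],"dp":[0,0.009,0],"fingers":38},{"dr":[0,2.0,0],"dp":[0,0.012,0],"fingers":38}]}}

```text
time_s: 13.12
tool_pos: [0.5192, -0.0356, 0.1781]
tool_rot: [-1.571, -0.019, 0.028]
contact_force: [-2.5, -0.7, 2.4]
grip_width: 0.477
```

```bash
python3 -c "
from h import *
tq()
d=load('s9');cv2.imwrite('pics/s9z.png',cv2.resize(d['frame'][260:350,240:360,::-1],None,fx=6,fy=6,interpolation=cv2.INTER_CUBIC))"
```

```text
[13.1167  1.7096  0.0399  0.2866 -0.5189 -0.1472  0.1781] [-2.5 -0.7  2.4]
```

View pics/s9z.png

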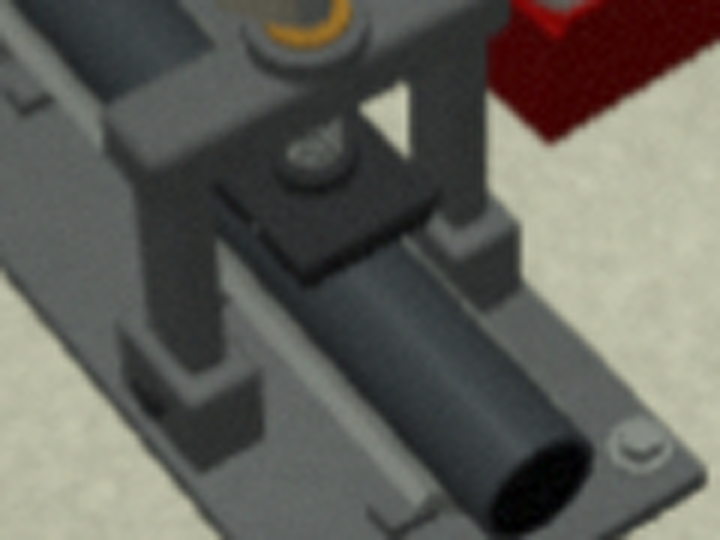

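Request:
{"method": "arm_command", "body": {"rows": [{"dr":[0,0.5,0],"dp":[0,0.003,0],"fingers":38},{"dr":[0,1.0,0],"dp":[0,0.006,0],"fingers":38},{"dr":[0,1.5,0],"dp":[0,0.009,0],"fingers":38},{"dr":[0,2.0,0],"dp":[0,0.012,0],"fingers":38}]}}

```text
time_s: 13.45
tool_pos: [0.519, -0.0356, 0.1778]
tool_rot: [-1.568, 0.143, -0.134]
contact_force: [-2.4, 0.1, 2.1]
grip_width: 0.48
```

```bash
python3 -c "
from h import *
tq()"
```

```text
[ 13.45   -10.1175   0.0415   0.2897  -0.518   -0.3195   0.1778] [-2.4  0.1  2.1]
```

Request:
{"method": "arm_command", "body": {"rows": [{"dr":[0,0.5,0],"dp":[0,0.003,0],"fingers":38},{"dr":[0,1.0,0],"dp":[0,0.006,0],"fingers":38},{"dr":[0,1.5,0],"dp":[0,0.009,0],"fingers":38},{"dr":[0,2.0,0],"dp":[0,0.012,0],"fingers":38}]}}

```text
time_s: 13.78
tool_pos: [0.5189, -0.0356, 0.1775]
tool_rot: [-1.553, 0.305, -0.296]
contact_force: [-3.3, -0.4, 3.2]
grip_width: 0.481
```

```bash
python3 -c "
from h import *
tq()"
```

```text
[ 13.7833 -21.9475   0.043    0.2681  -0.5177  -0.4919   0.1775] [-3.3 -0.4  3.2]
```

Request:
{"method": "arm_command", "body": {"rows": [{"dr":[0,0.5,0],"dp":[0,0.003,0],"fingers":38},{"dr":[0,1.0,0],"dp":[0,0.006,0],"fingers":38},{"dr":[0,1.5,0],"dp":[0,0.009,0],"fingers":38},{"dr":[0,2.0,0],"dp":[0,0.012,0],"fingers":38}]}}

```text
time_s: 14.12
tool_pos: [0.5187, -0.0355, 0.1773]
tool_rot: [-1.526, 0.466, -0.457]
contact_force: [-1.9, -0.4, 2.7]
grip_width: 0.481
```

```bash
python3 -c "
from h import *
tq()"
```

```text
[ 14.1167 -33.7571   0.0442   0.3     -0.5182  -0.6643   0.1773] [-1.9 -0.4  2.7]
```

Request:
{"method": "arm_command", "body": {"rows": [{"dr":[0,0.5,0],"dp":[0,0.003,0],"fingers":38},{"dr":[0,1.0,0],"dp":[0,0.006,0],"fingers":38},{"dr":[0,1.5,0],"dp":[0,0.009,0],"fingers":38},{"dr":[0,2.0,0],"dp":[0,0.012,0],"fingers":38}]}}

```text
time_s: 14.45
tool_pos: [0.5186, -0.0355, 0.177]
tool_rot: [-1.486, 0.626, -0.618]
contact_force: [-1.7, -0.2, 2.4]
grip_width: 0.474
```

```bash
python3 -c "
from h import *
tq()
snap('side','s10');d=load('s10');cv2.imwrite('pics/s10z.png',cv2.resize(d['frame'][260:350,240:360,::-1],None,fx=6,fy=6,interpolation=cv2.INTER_CUBIC))"
```

```text
[ 1.44500e+01 -4.55697e+01  4.45000e-02  2.71000e-01 -5.17500e-01
 -8.36700e-01  1.77000e-01] [-1.7 -0.2  2.4]
```

View pics/s10z.png

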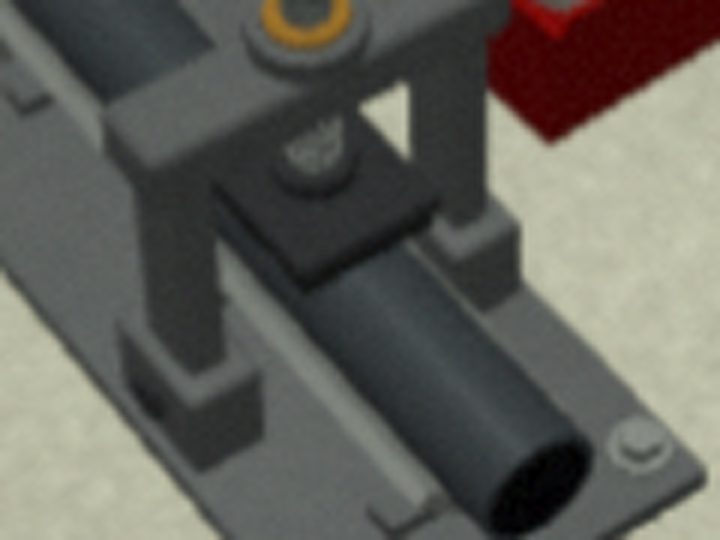

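Request:
{"method": "arm_command", "body": {"rows": [{"dr":[0,0.5,0],"dp":[0,0.003,0],"fingers":38},{"dr":[0,1.0,0],"dp":[0,0.006,0],"fingers":38},{"dr":[0,1.5,0],"dp":[0,0.009,0],"fingers":38},{"dr":[0,2.0,0],"dp":[0,0.012,0],"fingers":38}]}}

```text
time_s: 14.83
tool_pos: [0.5184, -0.0353, 0.1767]
tool_rot: [-1.433, 0.787, -0.779]
contact_force: [-1.6, -0.0, 3.3]
grip_width: 0.479
```

```bash
python3 -c "
from h import *
tq()"
```

```text
[ 1.48333e+01 -5.74976e+01  4.49000e-02  3.00200e-01 -5.15600e-01
 -1.01040e+00  1.76700e-01] [-1.6 -0.   3.3]
```

Request:
{"method": "arm_command", "body": {"rows": [{"dr":[0,0.5,0],"dp":[0,0.003,0],"fingers":38},{"dr":[0,1.0,0],"dp":[0,0.006,0],"fingers":38},{"dr":[0,1.5,0],"dp":[0,0.009,0],"fingers":38},{"dr":[0,2.0,0],"dp":[0,0.012,0],"fingers":38}]}}

```text
time_s: 15.17
tool_pos: [0.5183, -0.0352, 0.1765]
tool_rot: [-1.368, 0.944, -0.937]
contact_force: [-1.1, 0.9, 1.8]
grip_width: 0.476
```

```bash
python3 -c "
from h import *
tq()"
```

```text
[ 1.51667e+01 -6.93018e+01  4.42000e-02  3.05600e-01 -5.17000e-01
 -1.18230e+00  1.76500e-01] [-1.1  0.9  1.8]
```

Request:
{"method": "arm_command", "body": {"rows": [{"dr":[0,0.5,0],"dp":[0,0.003,0],"fingers":38},{"dr":[0,1.0,0],"dp":[0,0.006,0],"fingers":38},{"dr":[0,1.5,0],"dp":[0,0.009,0],"fingers":38},{"dr":[0,2.0,0],"dp":[0,0.012,0],"fingers":38}]}}

```text
time_s: 15.5
tool_pos: [0.5183, -0.035, 0.1762]
tool_rot: [-1.289, 1.099, -1.093]
contact_force: [-1.4, -0.2, 2.2]
grip_width: 0.478
```

```bash
python3 -c "
from h import *
tq()"
```

```text
[ 1.55000e+01 -8.11122e+01  4.31000e-02  3.02900e-01 -5.14800e-01
 -1.35370e+00  1.76200e-01] [-1.4 -0.2  2.2]
```

Request:
{"method": "arm_command", "body": {"rows": [{"dr":[0,0.5,0],"dp":[0,0.003,0],"fingers":38},{"dr":[0,1.0,0],"dp":[0,0.006,0],"fingers":38},{"dr":[0,1.5,0],"dp":[0,0.009,0],"fingers":38},{"dr":[0,2.0,0],"dp":[0,0.012,0],"fingers":38}]}}

```text
time_s: 15.83
tool_pos: [0.5183, -0.0349, 0.1759]
tool_rot: [-1.196, 1.251, -1.247]
contact_force: [-1.2, 0.1, 1.4]
grip_width: 0.479
```

```bash
python3 -c "
from h import *
tq(); print(read_state()['joint_pos'].round(3))"
```

```text
[ 1.58333e+01 -9.29280e+01  4.15000e-02  3.10800e-01 -5.12900e-01
 -1.52480e+00  1.75900e-01] [-1.2  0.1  1.4]
[-0.068  0.47   0.13   1.85  -0.071  0.835 -1.525]
```

Request:
{"method": "arm_command", "body": {"rows": [{"dr":[0,0.5,0],"dp":[0,0.003,0],"fingers":38},{"dr":[0,1.0,0],"dp":[0,0.006,0],"fingers":38},{"dr":[0,1.5,0],"dp":[0,0.009,0],"fingers":38},{"dr":[0,2.0,0],"dp":[0,0.012,0],"fingers":38}]}}

```text
time_s: 16.17
tool_pos: [0.5183, -0.0347, 0.1757]
tool_rot: [-1.088, 1.4, -1.398]
contact_force: [-2.1, -1.1, 2.7]
grip_width: 0.478
```

```bash
python3 -c "
from h import *
tq()"
```

```text
[ 1.616670e+01 -1.047481e+02  3.970000e-02  2.998000e-01 -5.127000e-01
 -1.695500e+00  1.757000e-01] [-2.1 -1.1  2.7]
```

Request:
{"method": "arm_command", "body": {"rows": [{"dr":[0,0.5,0],"dp":[0,0.003,0],"fingers":38},{"dr":[0,1.0,0],"dp":[0,0.006,0],"fingers":38},{"dr":[0,1.5,0],"dp":[0,0.009,0],"fingers":38},{"dr":[0,2.0,0],"dp":[0,0.012,0],"fingers":38}]}}

```text
time_s: 16.5
tool_pos: [0.5183, -0.0346, 0.1754]
tool_rot: [-0.966, 1.545, -1.545]
contact_force: [-0.8, -0.4, 2.6]
grip_width: 0.478
```

```bash
python3 -c "
from h import *
tq()"
```

```text
[ 1.650000e+01 -1.165792e+02  3.780000e-02  2.659000e-01 -5.113000e-01
 -1.865600e+00  1.754000e-01] [-0.8 -0.4  2.6]
```

Request:
{"method": "arm_command", "body": {"rows": [{"dr":[0,0.5,0],"dp":[0,0.003,0],"fingers":38},{"dr":[0,1.0,0],"dp":[0,0.006,0],"fingers":38},{"dr":[0,1.5,0],"dp":[0,0.009,0],"fingers":38},{"dr":[0,2.0,0],"dp":[0,0.012,0],"fingers":38}]}}

```text
time_s: 16.83
tool_pos: [0.5184, -0.0344, 0.1752]
tool_rot: [-0.827, 1.686, -1.688]
contact_force: [-1.6, -0.1, 3.2]
grip_width: 0.479
```

```bash
python3 -c "
from h import *
tq();print(read_state()['joint_pos'].round(3));d=snap('side','s11');cv2.imwrite('pics/s11z.png',cv2.resize(d['frame'][260:350,240:360,::-1],None,fx=6,fy=6,interpolation=cv2.INTER_CUBIC))"
```

```text
[ 1.683330e+01 -1.284034e+02  3.600000e-02  3.163000e-01 -5.081000e-01
 -2.035000e+00  1.752000e-01] [-1.6 -0.1  3.2]
[-0.187  0.483  0.305  1.853 -0.179  0.842 -2.035]
```

View pics/s11z.png

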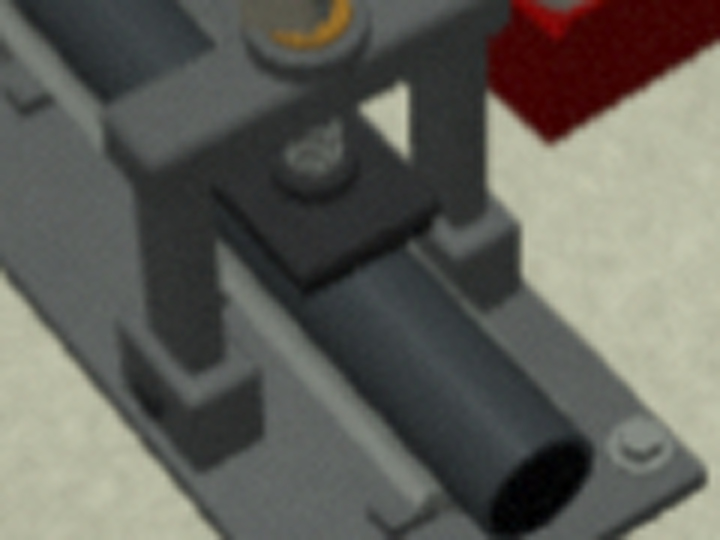

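Torque stays flat near 0.30 N m after 279°. I'll regrip now so that the touch and the quarter turn both fall within one grasp.

Request:
{"method": "arm_command", "body": {"rows": [{"dr":[0,0,0],"dp":[0,0,0],"fingers":62},{"dr":[0,0,0],"dp":[0,0,0],"fingers":62},{"dr":[0,0,0],"dp":[0,0,0],"fingers":62},{"dr":[0,0,0],"dp":[0,0,0],"fingers":62}]}}

```text
time_s: 17.22
tool_pos: [0.5185, -0.0343, 0.175]
tool_rot: [-0.826, 1.687, -1.689]
contact_force: [0.1, 0.2, 0.4]
grip_width: 0.658
```

```bash
python3 - <<'E'
from h import *
avg(3,'wrist','w12')
E
```

```text
t 17.37 T [ 0.099 -0.024 -0.006] sd [0.008 0.018 0.028] e7 0.0044 0.0011 F [0.13 0.26 0.37] yaw -128.48 p [ 0.5184 -0.0344  0.175 ] J7 -2.0359 0.0001 g 61.9
```

View pics/w12.png

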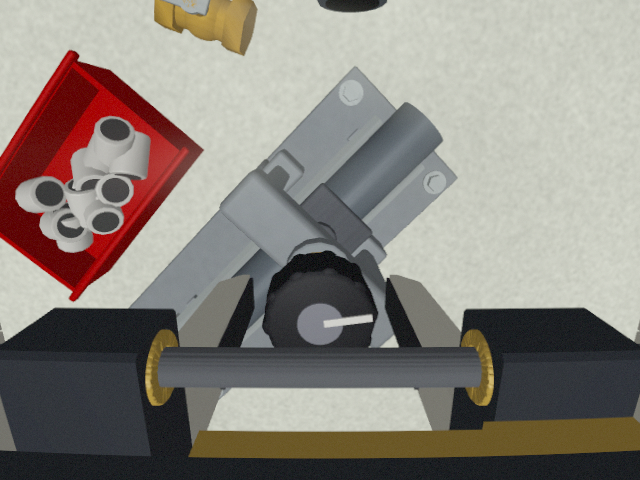

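There's been no slip: the index line is at (372,319), the same relative angle as before. Now rotating back 180° with the fingers open.

Request:
{"method": "arm_command", "body": {"rows": [{"dr":[0,-6,0],"dp":[0,0,0],"fingers":62},{"dr":[0,-12,0],"dp":[0,0,0],"fingers":62},{"dr":[0,-12,0],"dp":[0,0,0],"fingers":62},{"dr":[0,-24,0],"dp":[0,0,0],"fingers":62},{"dr":[0,-24,0],"dp":[0,0,0],"fingers":62},{"dr":[0,-24,0],"dp":[0,0,0],"fingers":62},{"dr":[0,-24,0],"dp":[0,0,0],"fingers":62},{"dr":[0,-24,0],"dp":[0,0,0],"fingers":62},{"dr":[0,-24,0],"dp":[0,0,0],"fingers":62},{"dr":[0,-24,0],"dp":[0,0,0],"fingers":62},{"dr":[0,-24,0],"dp":[0,0,0],"fingers":62},{"dr":[0,-24,0],"dp":[0,0,0],"fingers":62},{"dr":[0,-24,0],"dp":[0,0,0],"fingers":62},{"dr":[0,-24,0],"dp":[0,0,0],"fingers":62},{"dr":[0,-24,0],"dp":[0,0,0],"fingers":62},{"dr":[0,-24,0],"dp":[0,0,0],"fingers":62},{"dr":[0,-24,0],"dp":[0,0,0],"fingers":62},{"dr":[0,-24,0],"dp":[0,0,0],"fingers":62},{"dr":[0,-24,0],"dp":[0,0,0],"fingers":62},{"dr":[0,-24,0],"dp":[0,0,0],"fingers":62}]}}

```text
time_s: 19.03
tool_pos: [0.5184, -0.0347, 0.175]
tool_rot: [-1.566, -0.197, 0.216]
contact_force: [-0.3, 0.1, 0.5]
grip_width: 0.669
```

Request:
{"method": "arm_command", "body": {"rows": [{"dr":[0,-1,0],"dp":[0,0,0],"fingers":62},{"dr":[0,-2,0],"dp":[0,0,0],"fingers":62},{"dr":[0,-3,0],"dp":[0,0,0],"fingers":62},{"dr":[0,-4,0],"dp":[0,0,0],"fingers":62},{"dr":[0,-5,0],"dp":[0,0,0],"fingers":62},{"dr":[0,-5,0],"dp":[0,0,0],"fingers":62},{"dr":[0,-5,0],"dp":[0,0,0],"fingers":62}]}}

```text
time_s: 19.62
tool_pos: [0.5184, -0.035, 0.1749]
tool_rot: [-1.484, -0.603, 0.623]
contact_force: [0.0, -0.0, -0.1]
grip_width: 0.672
```

```bash
python3 - <<'E'
from h import *
s=pr();print(s['joint_pos'].round(3))
Y=np.r_[0,0,-1.];X=R.from_rotvec(s['tool_rot']).as_matrix()[:,0];X[2]=0;X/=np.linalg.norm(X)
print(tostool([0.519,-0.0345,0.175]).round(2),rotto(np.c_[X,Y,np.cross(X,Y)]).round(2))
E
```

```text
t 19.62 p [ 0.5184 -0.035   0.1749] yaw 44.89 tiltY [-0.011 -0.006 -1.   ] F [ 0.05 -0.03 -0.13] T [ 0.006 -0.187  0.01 ] J7 0.465 g 62.5
[ 0.381  0.519 -0.538  1.836  0.34   0.891  0.465]
[ 0.03 -0.   -0.  ] [-0.03 -0.   -0.12]
```

Request:
{"method": "arm_command", "body": {"rows": [{"dr":[0,0,0],"dp":[0,0,0],"fingers":38},{"dr":[0,0,0],"dp":[0,0,0],"fingers":38},{"dr":[0,0,0],"dp":[0,0,0],"fingers":38},{"dr":[0,0,0],"dp":[0,0,0],"fingers":38},{"dr":[0,0,0],"dp":[0,0,0],"fingers":38}], "squeeze": 40}}

```text
time_s: 20.03
tool_pos: [0.5188, -0.0346, 0.175]
tool_rot: [-1.484, -0.603, 0.621]
contact_force: [1.4, 0.3, -1.7]
grip_width: 0.476
```

```bash
echo '"regrip"' >> tq.txt; python3 - <<'E'
from h import *
avg(2,'wrist','w13')
E
```

```text
t 20.13 T [ 0.177 -0.413 -0.056] sd [0.006 0.006 0.022] e7 0.061 0.0023 F [ 1.09  0.52 -1.28] yaw 44.86 p [ 0.5188 -0.0346  0.175 ] J7 0.4646 0.0 g 44.4
```

View pics/w13.png

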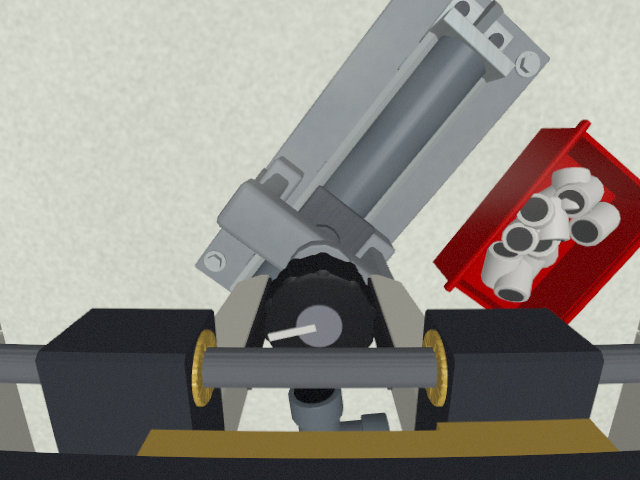

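Request:
{"method": "arm_command", "body": {"rows": [{"dr":[0,0.5,0],"dp":[0,0.003,0],"fingers":38},{"dr":[0,1.0,0],"dp":[0,0.006,0],"fingers":38},{"dr":[0,1.5,0],"dp":[0,0.009,0],"fingers":38}]}}

```text
time_s: 20.38
tool_pos: [0.5188, -0.0346, 0.1748]
tool_rot: [-1.518, -0.481, 0.499]
contact_force: [1.3, 0.4, 0.3]
grip_width: 0.476
```

```bash
python3 -c "
from h import *
tq()"
```

```text
[20.3833 35.8289  0.0365  0.3209 -0.514   0.3339  0.1748] [1.3 0.4 0.3]
```

Request:
{"method": "arm_command", "body": {"rows": [{"dr":[0,0.5,0],"dp":[0,0.003,0],"fingers":38},{"dr":[0,1.0,0],"dp":[0,0.006,0],"fingers":38}]}}

```text
time_s: 20.55
tool_pos: [0.5188, -0.0346, 0.1747]
tool_rot: [-1.536, -0.399, 0.417]
contact_force: [0.7, -0.9, -1.0]
grip_width: 0.48
```

```bash
python3 -c "
from h import *
tq()"
```

```text
[ 2.05500e+01  2.97909e+01  2.17000e-02  2.81600e-01 -5.14000e-01
  2.46400e-01  1.74700e-01] [ 0.7 -0.9 -1. ]
```

Request:
{"method": "arm_command", "body": {"rows": [{"dr":[0,0.5,0],"dp":[0,0.003,0],"fingers":38},{"dr":[0,1.0,0],"dp":[0,0.006,0],"fingers":38}]}}

```text
time_s: 20.72
tool_pos: [0.5189, -0.0346, 0.1745]
tool_rot: [-1.551, -0.317, 0.334]
contact_force: [0.1, 0.4, 0.1]
grip_width: 0.48
```

```bash
python3 -c "
from h import *
tq()"
```

```text
[ 2.07167e+01  2.37485e+01  1.30000e-02  3.38700e-01 -5.13500e-01
  1.58700e-01  1.74500e-01] [0.1 0.4 0.1]
```

The pipe is still against the stop, and the index line at (270,337) matches the new grip. I continue with 6° steps.

Request:
{"method": "arm_command", "body": {"rows": [{"dr":[0,0.5,0],"dp":[0,0.003,0],"fingers":38},{"dr":[0,1.0,0],"dp":[0,0.006,0],"fingers":38}]}}

```text
time_s: 20.88
tool_pos: [0.5189, -0.0346, 0.1744]
tool_rot: [-1.563, -0.235, 0.251]
contact_force: [0.3, 0.1, -0.3]
grip_width: 0.479
```

```bash
python3 -c "
from h import *
tq()"
```

```text
[ 2.08833e+01  1.77148e+01  4.40000e-03  3.15500e-01 -5.13000e-01
  7.10000e-02  1.74400e-01] [ 0.3  0.1 -0.3]
```

Request:
{"method": "arm_command", "body": {"rows": [{"dr":[0,0.5,0],"dp":[0,0.003,0],"fingers":38},{"dr":[0,1.0,0],"dp":[0,0.006,0],"fingers":38}]}}

```text
time_s: 21.05
tool_pos: [0.519, -0.0346, 0.1743]
tool_rot: [-1.572, -0.152, 0.168]
contact_force: [0.8, 0.0, -0.2]
grip_width: 0.478
```

```bash
python3 -c "
from h import *
tq()"
```

```text
[ 2.10500e+01  1.16784e+01 -4.50000e-03  3.79900e-01 -5.14300e-01
 -1.68000e-02  1.74300e-01] [ 0.8  0.  -0.2]
```

Request:
{"method": "arm_command", "body": {"rows": [{"dr":[0,0.5,0],"dp":[0,0.003,0],"fingers":38},{"dr":[0,1.0,0],"dp":[0,0.006,0],"fingers":38}]}}

```text
time_s: 21.22
tool_pos: [0.519, -0.0346, 0.1742]
tool_rot: [-1.578, -0.07, 0.085]
contact_force: [1.1, -0.1, -1.0]
grip_width: 0.476
```

```bash
python3 -c "
from h import *
tq()"
```

```text
[ 2.12167e+01  5.65040e+00 -1.36000e-02  3.56000e-01 -5.16200e-01
 -1.04500e-01  1.74200e-01] [ 1.1 -0.1 -1. ]
```

Request:
{"method": "arm_command", "body": {"rows": [{"dr":[0,0.5,0],"dp":[0,0.003,0],"fingers":38},{"dr":[0,1.0,0],"dp":[0,0.006,0],"fingers":38}]}}

```text
time_s: 21.38
tool_pos: [0.5191, -0.0346, 0.174]
tool_rot: [-1.58, 0.012, 0.002]
contact_force: [1.2, 1.1, -0.8]
grip_width: 0.479
```

```bash
python3 -c "
from h import *
tq()"
```

```text
[21.3833 -0.3814 -0.0231  0.3461 -0.5147 -0.1922  0.174 ] [ 1.2  1.1 -0.8]
```

Request:
{"method": "arm_command", "body": {"rows": [{"dr":[0,0.5,0],"dp":[0,0.003,0],"fingers":38},{"dr":[0,1.0,0],"dp":[0,0.006,0],"fingers":38}]}}

```text
time_s: 21.55
tool_pos: [0.5191, -0.0346, 0.1739]
tool_rot: [-1.579, 0.095, -0.081]
contact_force: [0.9, -1.1, -0.8]
grip_width: 0.479
```

```bash
python3 -c "
from h import *
tq()"
```

```text
[21.55   -6.4082 -0.0326  0.3652 -0.5139 -0.28    0.1739] [ 0.9 -1.1 -0.8]
```

Request:
{"method": "arm_command", "body": {"rows": [{"dr":[0,0.5,0],"dp":[0,0.003,0],"fingers":38},{"dr":[0,1.0,0],"dp":[0,0.006,0],"fingers":38}]}}

```text
time_s: 21.72
tool_pos: [0.5191, -0.0346, 0.1738]
tool_rot: [-1.575, 0.177, -0.165]
contact_force: [1.4, -0.7, -0.5]
grip_width: 0.478
```

```bash
python3 -c "
from h import *
tq()"
```

```text
[ 21.7167 -12.443   -0.0426   0.3326  -0.5161  -0.3678   0.1738] [ 1.4 -0.7 -0.5]
```

J7 effort started dropping steadily, by about 0.09 N m per rad, right after the regrip. That matches the post-touch stiffness, so I fit the touch angle.

Request:
{"method": "arm_command", "body": {"rows": [{"dr":[0,0.5,0],"dp":[0,0.003,0],"fingers":38},{"dr":[0,1.0,0],"dp":[0,0.006,0],"fingers":38}]}}

```text
time_s: 21.88
tool_pos: [0.5192, -0.0347, 0.1737]
tool_rot: [-1.568, 0.259, -0.248]
contact_force: [1.5, -0.9, 0.2]
grip_width: 0.479
```

```bash
python3 -c "
from h import *
tq()"
```

```text
[ 21.8833 -18.4647  -0.0528   0.4188  -0.5139  -0.4555   0.1737] [ 1.5 -0.9  0.2]
```

Request:
{"method": "arm_command", "body": {"rows": [{"dr":[0,0.5,0],"dp":[0,0.003,0],"fingers":38},{"dr":[0,1.0,0],"dp":[0,0.006,0],"fingers":38}]}}

```text
time_s: 22.05
tool_pos: [0.5192, -0.0347, 0.1736]
tool_rot: [-1.558, 0.341, -0.331]
contact_force: [1.2, -1.3, -1.2]
grip_width: 0.48
```

```bash
python3 - <<'E'
from h import *
tq()
import json
L=[json.loads(l) for l in open('tq.txt')]; i=L.index('regrip')
a=np.array(L[:i]);b=np.array(L[i+1:])
base=np.interp(b[:,1],a[::-1,1],a[::-1,2]); diff=base-b[:,2]
yr=np.deg2rad(b[:,1])
print('est touch yaw per sample', np.rad2deg(yr+diff/0.09).round(1))
p=np.polyfit(yr[1:],diff[1:],1);print('slope',p,'free-fit touch',np.rad2deg(-p[1]/p[0]))
# baseline scatter over first grip & regress e7 on qvel
print('base e7 mean/sd',a[:,2].mean(),a[:,2].std(),'torque base',a[:,3].mean(),a[:,3].std())
k=np.polyfit(a[:,4],a[:,2],1); d2=np.polyval(k,b[:,4])-b[:,2]; print('qvel-based',np.rad2deg(yr+d2/0.09).round(1))
dt=b[:,3]-a[:,3].mean();print('torque-based touch',np.rad2deg(np.mean(yr[1:]+dt[1:]/0.09)), np.rad2deg(np.std(yr[1:]+dt[1:]/0.09)/np.sqrt(len(b)-1)))
from scipy.optimize import curve_fit
al=np.r_[-a[:,1]+150.5-279+0, -(b[:,1]-44.9)]; al=np.deg2rad(al)
f=lambda x,c,t:c+0.09*np.maximum(0,x-t)
pp,cv=curve_fit(f,al,np.r_[a[:,3],b[:,3]],p0=[.3,.1]);print('torque hinge: c',pp[0],'touch yaw',44.9-np.rad2deg(pp[1]),np.rad2deg(np.sqrt(cv[1,1])))
E
```

```text
[ 22.05   -24.5004  -0.0627   0.3878  -0.5158  -0.5432   0.1736] [ 1.2 -1.3 -1.2]
est touch yaw per sample [35.4 39.2 39.1 39.  39.1 39.3 39.9 40.5 41.3 42.2 43. ]
slope [-0.09651923  0.06354645] free-fit touch 37.722464494493785
base e7 mean/sd 0.03902129887137562 0.004037435599029471 torque base 0.29708995915525027 0.02107374821813107
qvel-based [37.3 40.7 39.9 39.1 39.5 40.4 39.5 39.1 40.7 39.8 41.3]
torque-based touch 37.734590655815126 5.064583667018653
torque hinge: c 0.2970899592290244 touch yaw 38.93754525262171 5.543250567771019
```

The estimates put the touch at yaw 38–40°. A quarter turn past it is about −50°, and the tool is now at −24.5°.

Request:
{"method": "arm_command", "body": {"rows": [{"dr":[0,0.5,0],"dp":[0,0.003,0],"fingers":38},{"dr":[0,1.0,0],"dp":[0,0.006,0],"fingers":38}]}}

```text
time_s: 22.22
tool_pos: [0.5192, -0.0347, 0.1735]
tool_rot: [-1.544, 0.423, -0.414]
contact_force: [1.1, -0.8, 0.3]
grip_width: 0.483
```

```bash
python3 -c "
from h import *
tq()"
```

```text
[ 22.2167 -30.5292  -0.0733   0.4404  -0.515   -0.6308   0.1735] [ 1.1 -0.8  0.3]
```

Request:
{"method": "arm_command", "body": {"rows": [{"dr":[0,0.5,0],"dp":[0,0.003,0],"fingers":38},{"dr":[0,1.0,0],"dp":[0,0.006,0],"fingers":38}]}}

```text
time_s: 22.38
tool_pos: [0.5192, -0.0347, 0.1733]
tool_rot: [-1.527, 0.505, -0.497]
contact_force: [1.2, -1.1, -0.3]
grip_width: 0.474
```

```bash
python3 -c "
from h import *
tq()"
```

```text
[ 22.3833 -36.5652  -0.084    0.3579  -0.5133  -0.7184   0.1733] [ 1.2 -1.1 -0.3]
```

Request:
{"method": "arm_command", "body": {"rows": [{"dr":[0,0.5,0],"dp":[0,0.003,0],"fingers":38},{"dr":[0,1.0,0],"dp":[0,0.006,0],"fingers":38}]}}

```text
time_s: 22.55
tool_pos: [0.5192, -0.0348, 0.1732]
tool_rot: [-1.507, 0.586, -0.579]
contact_force: [1.8, -0.7, -0.8]
grip_width: 0.481
```

```bash
python3 - <<'E'
from h import *
tq()
import json
L=[json.loads(l) for l in open('tq.txt')]; i=L.index('regrip')
a=np.array(L[:i]);b=np.array(L[i+1:])
yr=np.deg2rad(b[:,1])
al=np.r_[-a[:,1]+150.5-279+0, -(b[:,1]-44.9)]; al=np.deg2rad(al)
from scipy.optimize import curve_fit
f=lambda x,c,t:c+0.09*np.maximum(0,x-t)
pp,cv=curve_fit(f,al,np.r_[a[:,3],b[:,3]],p0=[.3,.1]);print('torque hinge: c',pp[0],'touch yaw',44.9-np.rad2deg(pp[1]),np.rad2deg(np.sqrt(cv[1,1])))
k=np.polyfit(a[:,4],a[:,2],1); d2=np.polyval(k,b[:,4])-b[:,2]; print('qvel-based',np.rad2deg(yr+d2/0.09).round(1))
snap('wrist','w14')
E
```

```text
[ 22.55   -42.597   -0.0946   0.3993  -0.5149  -0.806    0.1732] [ 1.8 -0.7 -0.8]
torque hinge: c 0.2970899596293359 touch yaw 36.68582958632892 5.629691323371471
qvel-based [37.3 40.7 39.9 39.1 39.5 40.4 39.5 39.1 40.7 39.8 41.3 41.5 41.3 42.9]
```

View pics/w14.png

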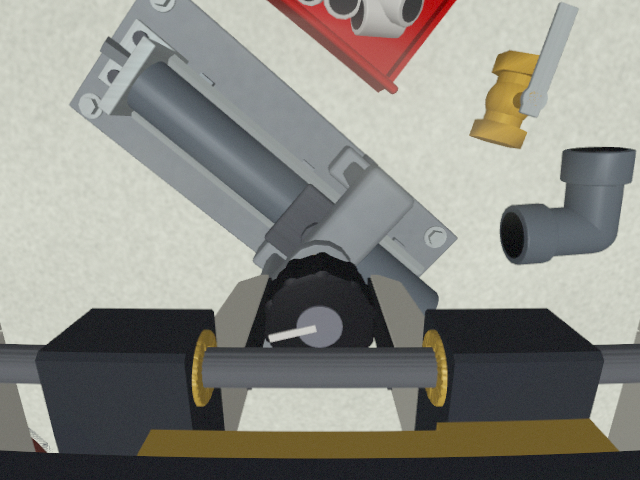

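The index line at (270,337) hasn't shifted in the grip, and the pipe is still at the stop. One last small turn, then hold.

Request:
{"method": "arm_command", "body": {"rows": [{"dr":[0,0.5,0],"dp":[0,0.003,0],"fingers":38},{"dr":[0,1.0,0],"dp":[0,0.006,0],"fingers":38},{"dr":[0,1.05,0],"dp":[0,0.006,0],"fingers":38}]}}

```text
time_s: 22.85
tool_pos: [0.5193, -0.0348, 0.1731]
tool_rot: [-1.482, 0.672, -0.666]
contact_force: [1.8, -2.3, -1.2]
grip_width: 0.475
```

```bash
python3 - <<'E'
from h import *
pr();avg(3,'wrist','w15')
E
```

```text
t 22.85 p [ 0.5193 -0.0348  0.1731] yaw -48.97 tiltY [-0.01  -0.013 -1.   ] F [ 1.78 -2.27 -1.23] T [ 0.356 -0.057  0.385] J7 -0.898 g 44.2
t 23.0 T [ 0.38  -0.063  0.309] sd [0.028 0.033 0.054] e7 -0.3756 0.0978 F [ 0.98 -2.2  -0.39] yaw -48.94 p [ 0.5193 -0.0348  0.1731] J7 -0.8976 0.0004 g 44.5
```

That is about 88° past the touch. Releasing and rising straight up.

Request:
{"method": "arm_command", "body": {"rows": [{"dr":[0,0,0],"dp":[0,0,0],"fingers":70},{"dr":[0,0,0],"dp":[0,0,0],"fingers":70},{"dr":[0,0,0],"dp":[0,0,0],"fingers":70},{"dr":[0,0,0],"dp":[0,0,0],"fingers":70},{"dr":[0,0,0],"dp":[0,0,0],"fingers":70}]}}

```text
time_s: 23.42
tool_pos: [0.5192, -0.0348, 0.1731]
tool_rot: [-1.482, 0.671, -0.666]
contact_force: [0.1, -0.7, -0.0]
grip_width: 0.739
```

```bash
python3 - <<'E'
from h import *
pr();snap('wrist','w16')
E
```

```text
t 23.42 p [ 0.5192 -0.0348  0.1731] yaw -48.93 tiltY [-0.01  -0.013 -1.   ] F [ 0.06 -0.7  -0.01] T [-0.055 -0.011 -0.039] J7 -0.897 g 68.7
```

Request:
{"method": "arm_command", "body": {"rows": [{"dr":[0,0,0],"dp":[0,-1,0],"fingers":70},{"dr":[0,0,0],"dp":[0,-2,0],"fingers":70},{"dr":[0,0,0],"dp":[0,-3,0],"fingers":70},{"dr":[0,0,0],"dp":[0,-4,0],"fingers":70},{"dr":[0,0,0],"dp":[0,-5,0],"fingers":70},{"dr":[0,0,0],"dp":[-1.5,-5,-3],"fingers":70},{"dr":[0,0,0],"dp":[-3,-5,-5],"fingers":70},{"dr":[0,0,0],"dp":[-3,-5,-6],"fingers":70},{"dr":[0,0,0],"dp":[-3,-5,-6],"fingers":70},{"dr":[0,0,0],"dp":[-3,-5,-6],"fingers":70}]}}

```text
time_s: 24.3
tool_pos: [0.3498, -0.0773, 0.2995]
tool_rot: [-1.484, 0.68, -0.665]
contact_force: [-0.3, -0.2, 0.4]
grip_width: 0.747
```

```bash
python3 - <<'E'
from h import *
pr();d=snap('top','t17');e=snap('side','s17')
cv2.imwrite('pics/t17z.png',cv2.resize(d['frame'][150:400,180:480,::-1],None,fx=2.5,fy=2.4,interpolation=cv2.INTER_CUBIC))
a=load('w15')['frame'];b=load('w16')['frame']
c=np.hstack([a[240:400,220:420],b[240:400,220:420]])
cv2.imwrite('pics/cmp.png',cv2.resize(c[:,:,::-1],None,fx=2,fy=2))
E
```

```text
t 24.3 p [ 0.3498 -0.0773  0.2995] yaw -49.24 tiltY [-0.016 -0.014 -1.   ] F [-0.31 -0.19  0.42] T [-0.017 -0.003 -0.01 ] J7 -0.732 g 69.5
```

View pics/cmp.png

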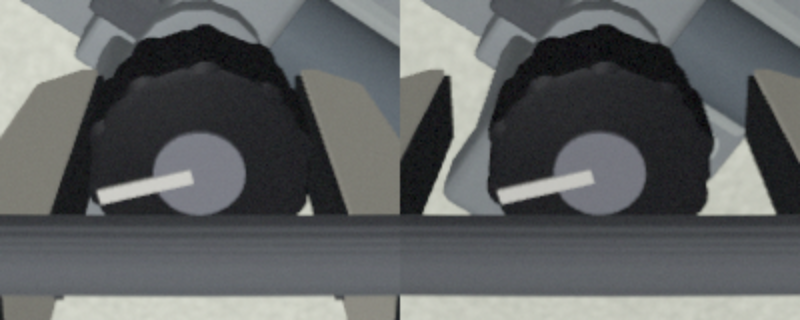

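View pics/t17z.png

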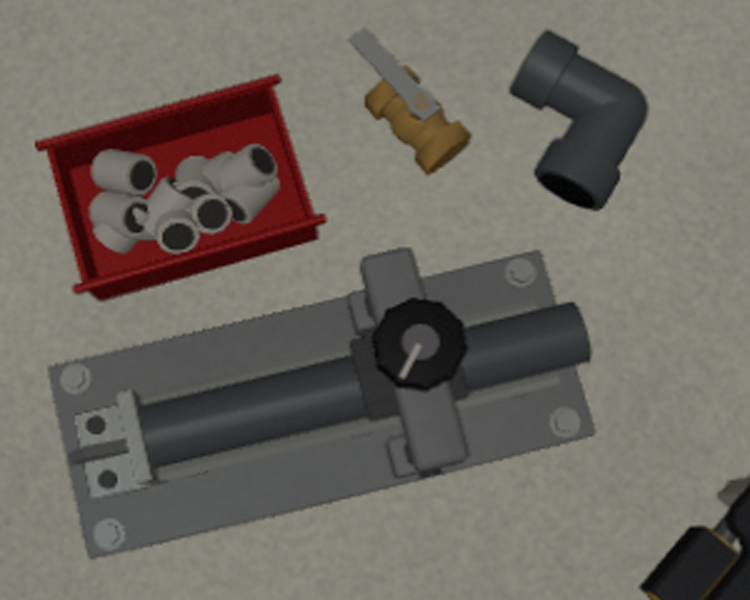

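View pics/s17.png

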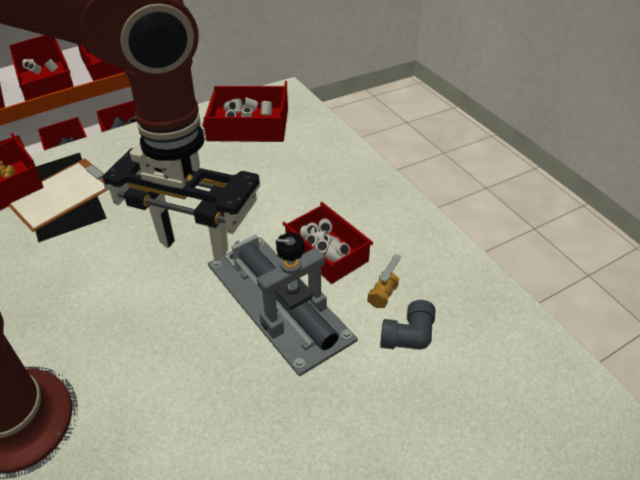

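After release the index line hasn't moved. In the top view it sits about 12° clockwise of where it started, which fits the 372.8° I turned it. The pipe is at the stop, zoomed (143,430), and the other goods haven't moved.

```bash
python3 -c "
from h import *
print(hand_in())"
```

```text
the job is handed in; nothing more can be done
None
```

The pipe is clamped against the length stop, and I handed the job in with the arm clear of the station, about 24 s into the 70 s allowed.

- **Slide:** I pushed the pipe's free end until it stopped. The last 1.5 mm of commanded push moved the tool 0.1 mm while the force rose to 5.5 N. The top and side views show no gap at the stop.
- **Clamp:** I turned the knob 279° at a flat 0.30 N m or so, regripped, and felt the touch about 5° later. From the touch I added about 88° (my estimates range from 86° to 91°), for about 373° in total.
- **Where the readings disagreed:** the touch angle comes mainly from the last joint's effort, which was steady and changed by about the expected 0.09 N m per rad. The single estimates from it were mostly 38–41°; the first sample and the last few were a few degrees off, and I took about 39°. The noisier wrist torque gave 37–39°, give or take about 5°.
- **Last checks:** the index line kept its angle in the grip, did not move on release, and ended about 12° past its start, which fits the total turn. The pipe is still at the stop, and the bin, valve and elbow have not moved. I saw no contact with them.

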